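# Stack a magnifier's optics in the assembly cradle

## Task

Build up the magnifier's optical stack in the blue-jawed assembly cradle, from the bottom up: first the black spacer, then the green glass lens blank with its dome upward, then the brass retaining ring on top. Each part must lie flat and fully home between the jaws and be let go before you place the next; lower the glass into place instead of dropping it, keep it upright, and leave the other things on the table where they are.

Things in the scene. Friction and masses are not known exactly. Their poses are not given: they have to be found in the camera images.
- holder: Assembly cradle, fixed in place. Aluminium base plate 104 mm (its x) by 90 mm (its y), 10 mm thick, with a round grey seat in the middle. Two blue curved jaws stand on its +x and -x sides; on its +y and -y sides are open gaps 35 mm wide for the fingers, so hold a part across the cradle's y axis while it goes in. Origin: centre of the underside, on the table; z up; yaw varies.
- seat (a point): Middle of the cradle's seat, its top 12 mm above the table; axes as the cradle. The jaws round it: inner radius 23.75 mm, wall 6 mm, each covering 42 degrees either side of the x axis, upright to 41 mm above the table, then flared outward (35 degrees from vertical) as a lead-in up to 52 mm. Beside the seat in the gaps there is only the 10 mm base plate.
- spacer: Spacer: plain black plastic ring, outside diameter 44 mm, bore 34 mm, 12 mm high. Origin: centre of its underside; z is its axis, up. Starts flat on the table, somewhere among the three part places.
- lens: Lens blank: green glass disc, diameter 44 mm, flat underside, edge 8 mm high, with a low dome 33 mm across on top that rises to 12 mm at the centre. Origin: centre of its flat underside; z is its axis, pointing out of the dome. Starts flat on the table, dome up. Fragile.
- ring: Retaining ring: brass ring with a finely ridged edge and four dark notches on top, outside diameter 44 mm, bore 34 mm, 8 mm high; the lens's dome fits in its bore. Origin: centre of its underside; z is its axis, up. Starts flat on the table.
- loupe: Bystander: black eye loupe, 34 mm across, 30 mm high. Origin at its underside.
- frost_pot: Bystander: frosted round pot with lid, 50 mm across, 38 mm high. Origin at its underside.
- dish_spare: Bystander: empty round clear dish, 51 mm across, 14 mm high. Origin at its underside.
- tweezers: Bystander: black tweezers lying flat, 124 mm long, 20 mm wide, 10 mm high, along its y axis. Origin at the underside, near the middle.
Not all that is in view belongs to the job. Leave any purple or red look-alike of the spacer alone.

How it is judged:
On the way, in this order (a step that is already met when the one before it is completed fails the run):
1. the black spacer lies flat on the cradle's seat, released (z of spacer in the frame of holder between 0.01 and 0.014 m and horizontal distance between spacer and holder below 0.004 m and angle between spacer's own z axis and vertical below 0.08 rad and contact force between the fingers and spacer below 0.1 N and linear speed of spacer below 0.03 m/s), for 0.2 s.
2. the lens blank lies flat on the spacer, dome up, released (all of step 1 and z of lens in the frame of holder between 0.022 and 0.026 m and horizontal distance between lens and holder below 0.004 m and angle between lens's own z axis and vertical below 0.08 rad and contact force between the fingers and lens below 0.1 N and linear speed of lens below 0.03 m/s), for 0.2 s.
3. the brass ring lies flat on the lens blank, released (all of step 2 and z of ring in the frame of holder between 0.03 and 0.034 m and horizontal distance between ring and holder below 0.004 m and angle between ring's own z axis and vertical below 0.08 rad and contact force between the fingers and ring below 0.1 N and linear speed of ring below 0.03 m/s), for 0.2 s.
At the end, for the whole second after the job is handed in: Spacer, lens blank and retaining ring lie in this order from the bottom up in the cradle, each within 4 mm of its axis, within 2 mm of its seated height (undersides 12, 24 and 32 mm above the cradle's underside), tilted less than 0.08 rad, not touched by the fingers and at rest (all of step 3).
It fails at once if the lens blank is dropped (moves faster than 0.45 m/s while no finger touches it, a free fall of about 10 mm) (contact force between the fingers and lens below 0.01 N and linear speed of lens above 0.45 m/s).
It fails at once if the lens blank is tipped more than 0.7 rad from dome-up (angle between lens's own z axis and vertical above 0.7 rad).
It fails at once if the loupe, frosted pot, empty dish or tweezers is moved more than 30 mm (distance of any of loupe, frost_pot, dish_spare, tweezers from where it was at the start of the episode above 0.03 m).
It also fails if it takes over 72 s, if anything falls off the work surface, if the arm or the gripper's body presses on something with over 40 N, if the wrist force passes 120 N, or if a joint passes its speed limit or range.

## Robot

A 6-joint arm with a two-finger parallel gripper is mounted at the origin on the work surface; the furniture and walls round the work are solid. World frame = base frame: x ahead of the robot, y to its left, z up, the work surface at z = 0. Lengths are in m, angles in rad, forces in N, time in s.
With the tool pointing down it reaches from about 0.275 to 0.975 m from the base axis. Payload 8.4 kg.
Tool frame: the origin (TCP) lies on the centre line of the jaws, within the pads' length; the fingertips stand 11 mm ahead of it and the grasp point (between the pads) lies 8 mm behind it; z points along the fingers, y is the direction in which the jaws open and shut (so a half turn about z gives the same grasp; the last joint's range is limited). The gripper opens to 92 mm and grips with 3 to 60 N. Pads are 20 mm wide; open, the fingers measure 128 mm over their backs; the gripper's body (75 mm by 189 mm) begins 69 mm behind the grasp point.
Start: joints at [-1.29, 0.353, 1.633, -0, 1.155, -0.002], TCP at [0.174, -0.6, 0.193] pointing down, gripper open.
Joint ranges: [-2.63, 2.63], [-0.92, 2.1], [0.06, 2.66], [-1.3, 4.44], [0, 2.69], [-3.02, 3.02]. Speed limits (rad/s): [2.22, 2.22, 2.79, 3.14, 3.14, 3.14].

## Interface

Orientations are given as a unit quaternion [w, x, y, z].
In Python, from plant import robot, vision gives the robot as it stands.
- The arm moves only by the tool arm_command, never from a script. Its argument "deltas" is a list that holds one entry, the list of rows, each a list of 7 numbers: the shift along the tool's x, y, z in mm, then the turn, a rotation vector about the tool's x, y, z in rad, then the finger opening in mm, from 0 to 91.9. A call has 1 to 12 rows; each row shifts and turns the commanded pose from where the row before left it, along the tool's axes as they then stand; what a row does not reach is not made up. A row lasts 1/10 s, in which the tool goes at most 50 mm and 8.59 degrees, less where a joint would pass 70% of its speed; a pose out of reach is approached as far as the arm can. A call is refused whole if a number of a shift passes 50 or a number of a turn 0.15, either way. A call with a gripper value outside its range is refused whole. The fingers move at their own pace and stop on an object; "squeeze" is the grip in N (left out, the last holds). Time passes only in rows, so rows that do not move let the fingers close. It gives the time, the measured TCP pose, the force and the opening at its end, in the units of the state.
- robot.observe(): the state, without advancing time (a new reading comes with each control period).
- vision.read_camera(name): name is "scene" or "top" or "wrist"; returns a dict with "img" (480x640x3 uint8, red, green, blue), "z_map" (480x640 float32, m along the optical axis (not along the pixel's ray), 0 where there is no reading), "fx", "fy", "cx", "cy" (pixels), "k1" (the pictures are not rectified: a ray, as slopes to the right and down, at radius r is drawn at 1 + k1 r^2 times it, then the intrinsics apply), "camera_from_world" (4x4, takes a point from world to camera coordinates); the wrist camera has in their place "mount" (4x4, takes a point from camera to tool coordinates, whose origin is the TCP and whose axes are the flange's). Camera axes: x right, y up, looking along -z (the intrinsics and any distortion apply to the point x, -y, -z); pixel columns grow to the right and rows downward; lengths in m; the calibration is good to about 2 mm. A picture is of the moment at which its call begins: read the wrist's pose just before it.
- robot.close_job(): hands the job in, once; it reports no verdict.
The state is a dict: "time_s": time; "q": joint angles; "joint_velocities": joint speeds; "joint_efforts": joint torques, N m; "eef_pos": TCP position; "tcp_rot": TCP orientation; "wrist_force": force on the tool from outside, world axes, zero at the start; "wrist_torque": the same for the moment, N m; "gripper_width": finger opening in m.
Only numpy, scipy, OpenCV 4.12 (cv2) and the standard library are available. Lean on these libraries where they do the work, as an engineer would, in place of code of your own. Each camera call takes 0.05 s, during which the arm holds its last target.

## Working session

There is one attempt and no reset: what is moved stays moved. The work goes in short steps, Python scripts to look and compute and a tool call to move; the robot and the scene stay as the last step left them, time stands still between calls to the robot, and variables do not carry over. Pictures are saved under pics/ and viewed, and the job is handed in when it is done.

Besides the shell and the picture viewer there is one more tool, called after "Emit:" as a command line: name --argument value ..., lists and objects as JSON in quotes. arm_command: Moves the arm, as the interface text tells. Its arguments: {"type":"object","properties":{"deltas":{"type":"array"},"squeeze":{"type":"number"}},"required":["deltas"]}

```bash
ls; mkdir -p pics; python3 - <<'E'
from plant import robot, vision
import cv2, numpy as np
print(robot.observe())
for n in ["scene","top"]:
    d=vision.read_camera(n)
    cv2.imwrite(f"pics/{n}0.png",d["img"][:,:,::-1])
    np.savez(f"/tmp/{n}0.npz",**d)
    print(n,{k:(v.tolist() if hasattr(v,'tolist') else v) for k,v in d.items() if k not in("img","z_map")})
E
```

```text
pics
{'time_s': 0.0, 'q': array([-1.29035334e+00,  3.53644320e-01,  1.63406846e+00, -1.20391738e-06,
        1.15519745e+00, -2.41635119e-03]), 'joint_velocities': array([-2.82656358e-04,  1.38526033e-03, -2.66876107e-04,  3.20163584e-04,
        3.83464148e-05, -1.15297766e-03]), 'joint_efforts': array([-4.98851914e-04, -5.93849659e+01, -3.34208357e+01,  6.96462113e-02,
        2.34169402e-02, -9.83822679e-05]), 'eef_pos': array([ 0.17429438, -0.59969943,  0.1926942 ]), 'tcp_rot': array([-6.52354043e-04,  9.90015234e-01,  1.40958865e-01, -9.18305309e-05]), 'wrist_force': array([-0.78661555, -0.43391277, -0.00166404]), 'wrist_torque': array([-0.01607045, -0.01713401,  0.00462286]), 'gripper_width': 0.09182901775340387}
scene {'fx': 558.2898892690876, 'fy': 558.2898892690876, 'cx': 322.9214079975897, 'cy': 233.27809304328488, 'k1': -0.07429465019592854, 'camera_from_world': [[0.5379577460432391, -0.8428334783414465, 0.015270601132117687, -0.30436436706764275], [0.44077490616049, 0.29668382808831306, 0.8471695156520184, -0.27356807662522337], [-0.7185533700229157, -0.4490105053756789, 0.5311032107707392, -0.6476275995636617], [0.0, 0.0, 0.0, 1.0]]}
top {'fx': 523.989860648948, 'fy': 523.989860648948, 'cx': 314.69319359181105, 'cy': 230.62730785992088, 'k1': -0.11025733122103241, 'camera_from_world': [[0.020218633012229287, -0.9997908597072014, 0.003073064439924727, -0.02022597319956334], [0.9981954241087664, 0.020360009132801726, 0.056492170399374673, -0.5236691892356118], [-0.0565429232303791, 0.0019253244005549763, 0.9983983127782798, -0.9097853962296049], [0.0, 0.0, 0.0, 1.0]]}
```

View pics/top0.png

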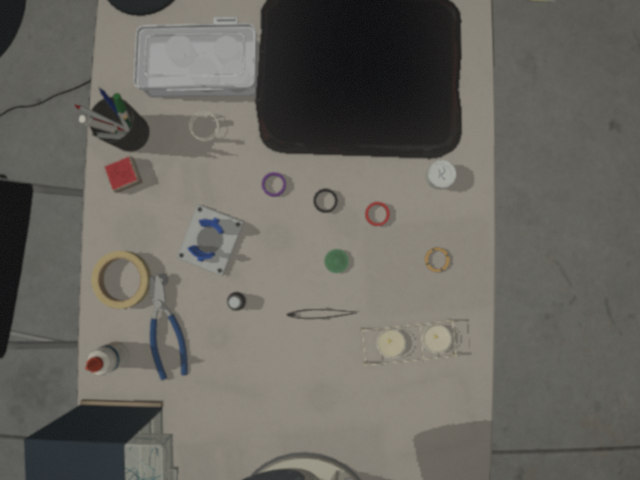

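View pics/scene0.png

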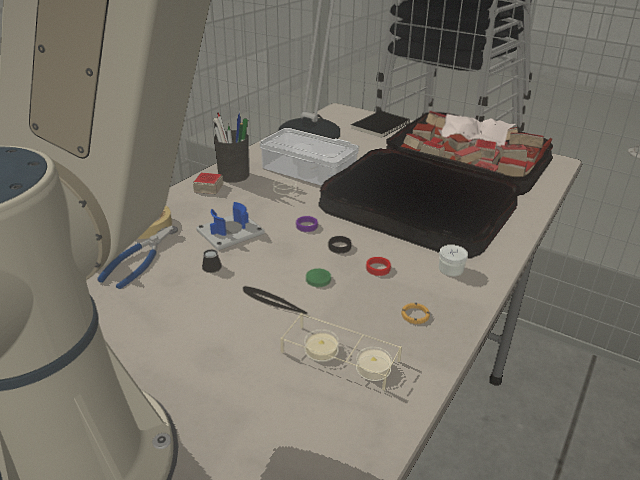

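The top view shows three spacer-like rings: purple (274,184), black (326,200) and red (378,214). The black one fits the description. The lens is at (337,261), the brass ring at (438,259) and the cradle at (210,240). Next I take an enlarged crop and measure.

```bash
cat > h.py <<'E'
import numpy as np, cv2
from scipy.optimize import least_squares
def K(d): return np.array([[d['fx'],0,d['cx']],[0,d['fy'],d['cy']],[0,0,1]],float)
def dist(d): return np.array([float(d['k1']),0,0,0,0])
def rays(d,px):
    n=cv2.undistortPoints(np.array(px,float).reshape(-1,1,2),K(d),dist(d)).reshape(-1,2)
    return np.c_[n[:,0],-n[:,1],-np.ones(len(n))]
def wfc(d): return np.linalg.inv(np.array(d['camera_from_world'],float))
def on_plane(d,px,z,T=None):
    T=wfc(d) if T is None else T
    r=rays(d,px)@T[:3,:3].T; o=T[:3,3]
    return o+r*((z-o[2])/r[:,2])[:,None]
def cloud(d,T=None):
    T=wfc(d) if T is None else T
    v,u=np.mgrid[:480,:640]; r=rays(d,np.c_[u.ravel(),v.ravel()])
    P=r*d['z_map'].ravel()[:,None]
    return (P@T[:3,:3].T+T[:3,3]).reshape(480,640,3)
def proj(d,P,C=None):
    C=np.array(d['camera_from_world'],float) if C is None else C
    q=np.atleast_2d(P)@C[:3,:3].T+C[:3,3]; q=q*[1,-1,-1]
    return cv2.projectPoints(q,np.zeros(3),np.zeros(3),K(d),dist(d))[0].reshape(-1,2)
def Rq(q):
    from scipy.spatial.transform import Rotation as R
    return R.from_quat([q[1],q[2],q[3],q[0]]).as_matrix()
def toolT(s):
    T=np.eye(4);T[:3,:3]=Rq(s['tcp_rot']);T[:3,3]=s['eef_pos'];return T
E
python3 - <<'E'
import numpy as np,cv2
from h import *
d=dict(np.load('/tmp/top0.npz'))
im=d['img']
c=cv2.resize(im[140:320,150:470],None,fx=2.5,fy=2.5,interpolation=cv2.INTER_CUBIC)
cv2.imwrite('pics/crop0.png',c[:,:,::-1])
P=cloud(d)
for n,u,v,r in [("spacer",326,200,18),("lens",337,261,18),("ring",438,259,18),("loupe",236,300,14),("pot",442,174,20),("dish",205,127,16)]:
    p=P[v-r:v+r,u-r:u+r].reshape(-1,3); z0=np.median(p[:,2])
    print(n,"plane z",on_plane(d,[[u,v]],0.01).round(4),"table z",z0.round(4),"max",p[:,2].max().round(4),
     "bbox of z>+5mm",[(p[p[:,2]>0.006][:,i].min().round(4),p[p[:,2]>0.006][:,i].max().round(4)) for i in (0,1)])
E
```

```text
spacer plane z [[ 0.5793 -0.0286  0.01  ]] table z -0.0003 max 0.938 bbox of z>+5mm [(np.float64(0.4717), np.float64(0.6009)), (np.float64(-0.0482), np.float64(-0.0054))]
lens plane z [[ 0.4712 -0.0501  0.01  ]] table z 0.0006 max 0.938 bbox of z>+5mm [(np.float64(0.4516), np.float64(0.4926)), (np.float64(-0.0698), np.float64(-0.0078))]
ring plane z [[ 0.4781 -0.2302  0.01  ]] table z -0.0004 max 0.938 bbox of z>+5mm [(np.float64(0.4566), np.float64(0.4995)), (np.float64(-0.2508), np.float64(-0.0078))]
loupe plane z [[0.3986 0.127  0.01  ]] table z 0.0005 max 0.938 bbox of z>+5mm [(np.float64(0.3807), np.float64(0.4717)), (np.float64(-0.0078), np.float64(0.1432))]
pot plane z [[ 0.631  -0.2367  0.01  ]] table z 0.0028 max 0.938 bbox of z>+5mm [(np.float64(0.4717), np.float64(0.666)), (np.float64(-0.2535), np.float64(-0.0078))]
dish plane z [[0.708  0.1927 0.01  ]] table z -0.0006 max 0.938 bbox of z>+5mm [(np.float64(0.4717), np.float64(0.7374)), (np.float64(-0.0078), np.float64(0.2204))]
```

View pics/crop0.png

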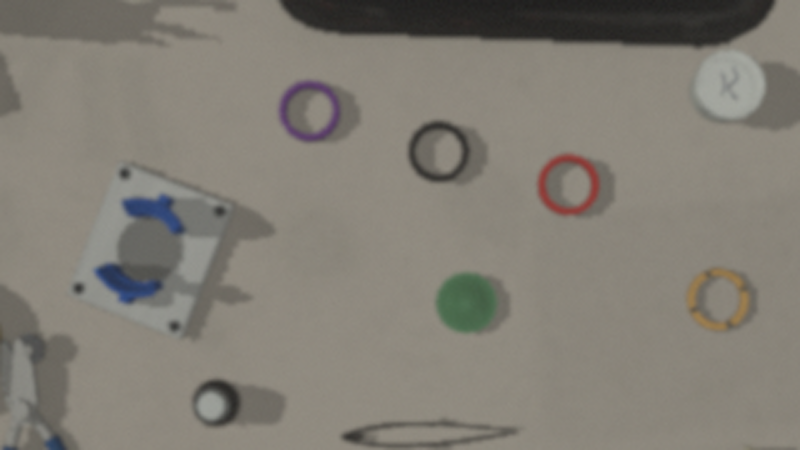

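The black ring is confirmed at crop (438,152), original pixel (325,201). It sits between the purple and red look-alikes. Now precise positions and the cradle yaw.

```bash
python3 - <<'E'
import numpy as np,cv2
from h import *
d=dict(np.load('/tmp/top0.npz')); im=d['img'].astype(int); P=cloud(d)
hsv=cv2.cvtColor(d['img'],cv2.COLOR_RGB2HSV)
def comp(mask,u,v,r=22):
    m=np.zeros((480,640),np.uint8); m[v-r:v+r,u-r:u+r]=mask[v-r:v+r,u-r:u+r]
    c,_=cv2.findContours(m,0,cv2.CHAIN_APPROX_NONE); c=max(c,key=cv2.contourArea)
    return c[:,0].astype(float)
def circ(p):
    f=lambda a:np.hypot(p[:,0]-a[0],p[:,1]-a[1])-a[2]
    s=least_squares(f,[*p[:,:2].mean(0),.022],loss='soft_l1',f_scale=.001); return s.x
masks={"spacer":(hsv[...,2]<75,325,201,.012),"lens":((hsv[...,1]>100)&(abs(hsv[...,0].astype(int)-70)<20),337,261,.006),"ring":((hsv[...,1]>85)&(abs(hsv[...,0].astype(int)-20)<12),438,259,.008)}
for n,(m,u,v,z) in masks.items():
    c=comp(m.astype(np.uint8),u,v); print(n,len(c),circ(on_plane(d,c,z)).round(4))
m=(P[...,2]>.006)&(P[...,2]<.016)
sub=np.zeros_like(m); sub[195:285,170:255]=m[195:285,170:255]
p=P[sub]; r=cv2.minAreaRect((p[:,:2]*1000).astype(np.float32)); print("plate",r, cv2.boxPoints(r).round(1).tolist())
bl=(abs(hsv[...,0].astype(int)-112)<15)&(hsv[...,1]>110); s2=np.zeros_like(m); s2[205:275,175:240]=bl[205:275,175:240]
p=P[s2]; print(len(p),p.mean(0),p[:,2].max()); t=p[p[:,2]>.04]
a=t[t[:,0]>.505].mean(0) if (t[:,0]>.505).any() else 0; b=t[t[:,0]<.505].mean(0); print(a,b,np.degrees(np.arctan2((a-b)[1],(a-b)[0])),(a+b)/2)
E
```

```text
spacer 63 [ 0.5787 -0.0272  0.0198]Traceback (most recent call last):
  File "<stdin>", line 14, in <module>
  File "<stdin>", line 7, in comp
ValueError: max() iterable argument is empty
```

```bash
python3 - <<'E'
import numpy as np,cv2
from h import *
d=dict(np.load('/tmp/top0.npz')); P=cloud(d)
hsv=cv2.cvtColor(d['img'],cv2.COLOR_RGB2HSV)
print(hsv[261,337],hsv[245:275:2,438].tolist(),hsv[250,203],hsv[253,195])
def comp(mask,u,v,r=22):
    m=np.zeros((480,640),np.uint8); m[v-r:v+r,u-r:u+r]=mask[v-r:v+r,u-r:u+r]
    c,_=cv2.findContours(m,0,cv2.CHAIN_APPROX_NONE)
    if not c: return None
    c=max(c,key=cv2.contourArea)
    return c[:,0].astype(float)
def circ(p):
    f=lambda a:np.hypot(p[:,0]-a[0],p[:,1]-a[1])-a[2]
    s=least_squares(f,[*p[:,:2].mean(0),.022],loss='soft_l1',f_scale=.001); return s.x
H=hsv[...,0].astype(int)
masks={"spacer":(hsv[...,2]<90,325,201,.012),"lens":((hsv[...,1]>90)&(abs(H-70)<25),337,261,.006),"ring":((hsv[...,1]>70)&(abs(H-18)<12),438,259,.008)}
for n,(m,u,v,z) in masks.items():
    c=comp(m.astype(np.uint8),u,v)
    if c is not None: print(n,len(c),circ(on_plane(d,c,z)).round(4))
m=(P[...,2]>.006)&(P[...,2]<.016)
sub=np.zeros_like(m); sub[195:285,170:255]=m[195:285,170:255]
p=P[sub]; r=cv2.minAreaRect((p[:,:2]*1000).astype(np.float32)); print("plate",r, cv2.boxPoints(r).round(1).tolist())
bl=(abs(H-112)<15)&(hsv[...,1]>110); s2=np.zeros_like(m); s2[205:275,175:240]=bl[205:275,175:240]
p=P[s2]; print(len(p),p.mean(0),p[:,2].max()); t=p[(p[:,2]>.04)]; mid=p[:,0].mean()
a=t[t[:,0]>mid].mean(0); b=t[t[:,0]<mid].mean(0); print(a,b,np.degrees(np.arctan2((a-b)[1],(a-b)[0])),(a+b)/2)
E
```

```text
[ 63  71 108] [[20, 28, 137], [19, 76, 134], [19, 120, 145], [18, 39, 131], [20, 28, 138], [19, 31, 138], [19, 26, 137], [20, 28, 137], [20, 28, 137], [18, 28, 137], [20, 28, 137], [19, 32, 135], [17, 99, 142], [18, 104, 144], [17, 30, 134]] [45  6 84] [111 135  91]
spacer 67 [ 0.5785 -0.0275  0.0207]
ring 124 [ 0.4775 -0.2286  0.0201]
plate ((505.01165771484375, 177.2987060546875), (90.85202026367188, 104.50113677978516), 70.2260971069336) [[440.5, 152.1999969482422], [538.7999877929688, 116.9000015258789], [569.5, 202.39999389648438], [471.20001220703125, 237.6999969482422]]
282 [0.50329007 0.17705121 0.0481422 ] 0.9379735693761595
[0.5297674  0.16824559 0.04626715] [0.47944978 0.18448189 0.05344905] -17.883657584033855 [0.50460859 0.17636374 0.0498581 ]
```

Emit:
arm_command --deltas '[[[36,-29,0,0,0,0,70],[36,-29,0,0,0,0,70],[36,-29,0,0,0,0,70],[36,-29,0,0,0,0,70],[36,-29,0,0,0,0,70],[36,-29,0,0,0,0,70],[36,-29,0,0,0,0,70],[36,-29,0,0,0,0,70],[36,-29,0,0,0,0,70],[36,-29,0,0,0,0,70],[36,-29,0,0,0,0,70],[36,-29,0,0,0,0,70]]]'

```text
time_s: 1.3
eef_pos: [0.4927, -0.1436, 0.1933]
tcp_rot: [-0.0, 0.99, 0.141, -0.0]
wrist_force: [0.1, -1.2, 0.2]
gripper_width: 0.0699
```

Emit:
arm_command --deltas '[[[0,0,0,0,0,0.148,70],[0,0,0,0,0,0.148,70],[0,0,0,0,0,0.148,70],[0,0,0,0,0,0.148,70],[0,0,0,0,0,0.036,70],[0,0,0,0,0,0,70]]]'

```text
time_s: 1.9
eef_pos: [0.4919, -0.1454, 0.1931]
tcp_rot: [-0.0, 0.985, -0.172, -0.0]
wrist_force: [0.5, 0.3, 0.7]
gripper_width: 0.07
```

```bash
python3 - <<'E'
from plant import robot, vision
import cv2, numpy as np
from h import *
s=robot.observe();d=vision.read_camera("wrist");cv2.imwrite("pics/w1.png",d["img"][:,:,::-1])
print(s['time_s'],s['eef_pos'],s['q'],toolT(s)[:3,:3].round(4),np.array(d['mount']).round(4),d['fx'],d['k1'])
E
```

```text
1.9 [ 0.49188914 -0.14535411  0.19312723] [-2.90236790e-01  1.78984236e-01  1.86975440e+00 -1.90526584e-05
  1.09345377e+00  1.62602620e+00] [[ 9.409e-01 -3.386e-01 -6.000e-04]
 [-3.386e-01 -9.409e-01  2.000e-04]
 [-6.000e-04  0.000e+00 -1.000e+00]] [[-0.000e+00  9.676e-01  2.523e-01  7.080e-02]
 [ 1.000e+00 -2.000e-04  9.000e-04 -2.000e-04]
 [ 9.000e-04  2.523e-01 -9.676e-01 -1.919e-01]
 [ 0.000e+00  0.000e+00  0.000e+00  1.000e+00]] 337.01402494502634 0.005410666202538754
```

View pics/w1.png

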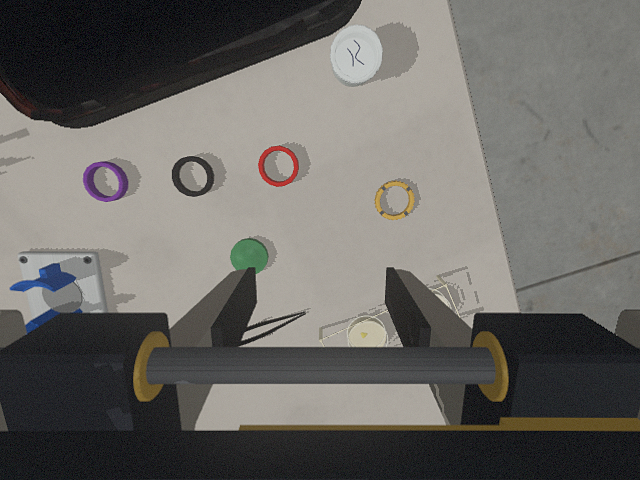

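The wrist view shows black spacer (193,176), between purple (105,181) and red (278,166), lens (249,256), brass ring (395,200) and cradle at lower left. I measure all of them here.

```bash
cat >> h.py <<'E'
def circ(p,r0=None):
    if r0: f=lambda a:np.hypot(p[:,0]-a[0],p[:,1]-a[1])-r0
    else: f=lambda a:np.hypot(p[:,0]-a[0],p[:,1]-a[1])-a[2]
    x0=[*((p[:,:2].min(0)+p[:,:2].max(0))/2),.022]
    s=least_squares(f,x0[:2] if r0 else x0,loss='soft_l1',f_scale=.0007); return s.x
def blob(d,mask,u,v,r):
    m=np.zeros(mask.shape,np.uint8); v0=max(v-r,0);u0=max(u-r,0)
    m[v0:v+r,u0:u+r]=mask[v0:v+r,u0:u+r]
    c,_=cv2.findContours(m,0,cv2.CHAIN_APPROX_NONE)
    c=max(c,key=cv2.contourArea); hull=cv2.convexHull(c)
    mm=np.zeros(mask.shape,np.uint8); cv2.fillPoly(mm,[hull],1)
    return hull[:,0].astype(float),mm
E
python3 - <<'E'
from plant import robot, vision
import cv2, numpy as np
from h import *
s=robot.observe();d=vision.read_camera("wrist");T=toolT(s)@np.array(d['mount'])
hsv=cv2.cvtColor(d['img'],cv2.COLOR_RGB2HSV).astype(int);H,S,V=hsv[...,0],hsv[...,1],hsv[...,2]
print(hsv[256,249],hsv[185,388],hsv[176,174],hsv[120,200])
P=cloud(d,T)
for n,m,u,v,z in [("spacer",V<70,193,176,.012),("lens",(abs(H-65)<25)&(S>80),249,256,.004),("ring",(abs(H-20)<12)&(S>80),395,200,.008)]:
    try:
        c,mm=blob(d,m,u,v,27); w=on_plane(d,c,z,T); print(n,circ(w).round(4),circ(w,.022).round(4))
    except Exception as e: print(n,e)
    r=30; p=P[v-r:v+r,u-r:u+r].reshape(-1,3); q=p[(p[:,2]>.004)&(p[:,2]<.02)]
    print("  depth top bbox ctr",((q.min(0)+q.max(0))/2).round(4),(q.max(0)-q.min(0)).round(4),np.median(p[:,2]).round(4))
E
```

```text
[ 68 103 126] [ 21 148 190] [40 14 53] [ 25  20 170]
spacer [ 0.5796 -0.0279  0.0221] [ 0.5796 -0.0279]
  depth top bbox ctr [ 0.5797 -0.027   0.0092] [0.0432 0.0436 0.0104] 0.0007
lens [ 0.4717 -0.047   0.0218] [ 0.4717 -0.047 ]
  depth top bbox ctr [ 0.4729 -0.0485  0.009 ] [0.043  0.0437 0.01  ] 0.0012
ring [ 0.4788 -0.2281  0.0223] [ 0.4788 -0.2281]
  depth top bbox ctr [ 0.4787 -0.2285  0.0073] [0.0439 0.0443 0.0063] 0.0004
```

Emit:
arm_command --deltas '[[[10.7,-35.2,0,0,0,0,62],[10.7,-35.2,0,0,0,0,62],[10.7,-35.2,0,0,0,0,62],[10.7,-35.2,0,0,0,0,62],[0,0,30,0,0,0,62],[0,0,40,0,0,0,62],[0,0,40,0,0,0,62],[0,0,30,0,0,0,62],[0,0,0,0,0,0,62],[0,0,0,0,0,0,62]]]'

```text
time_s: 3.0
eef_pos: [0.5801, -0.0275, 0.0536]
tcp_rot: [0.0, 0.985, -0.171, -0.0]
wrist_force: [0.4, -0.0, 0.4]
gripper_width: 0.0618
```

```bash
python3 - <<'E'
from plant import robot, vision
import cv2, numpy as np
from h import *
s=robot.observe();d=vision.read_camera("wrist");cv2.imwrite("pics/w2.png",d["img"][:,:,::-1])
print(s['time_s'],s['eef_pos'],s['tcp_rot'],s['gripper_width'])
R=toolT(s)[:3,:3]; print(R.T@(np.array([.5797,-.0275,.0125])-s['eef_pos'])*1000)
E
```

```text
3.0 [ 0.58007712 -0.02748741  0.05364026] [ 4.61024623e-05  9.85195831e-01 -1.71432250e-01 -3.95580658e-04] 0.061750329005923074
[-0.31928386  0.12991436 41.14054395]
```

View pics/w2.png

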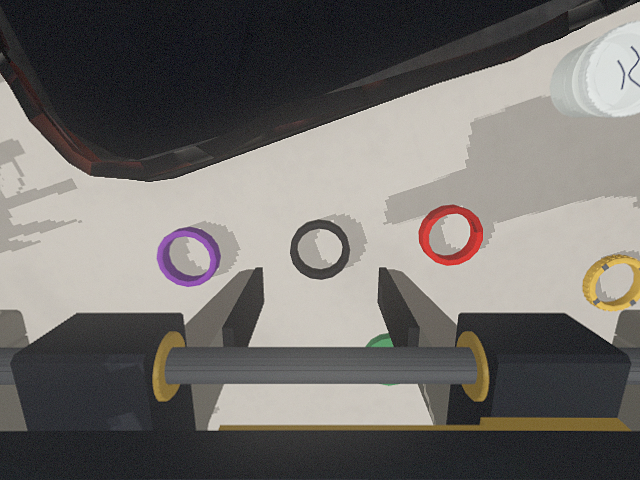

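The black ring at (320,249) is centred between the fingertips, with purple and red clear on either side. I lower and grip.

Emit:
arm_command --deltas '[[[0,0,20,0,0,0,62],[0,0,12,0,0,0,62],[0,0,9,0,0,0,62],[0,0,0,0,0,0,62],[0,0,0,0,0,0,40],[0,0,0,0,0,0,40],[0,0,0,0,0,0,40],[0,0,0,0,0,0,40],[0,0,0,0,0,0,40],[0,0,0,0,0,0,40]]]' --squeeze 15

```text
time_s: 4.05
eef_pos: [0.5801, -0.0275, 0.0125]
tcp_rot: [-0.0, 0.985, -0.172, 0.0]
wrist_force: [-0.6, 0.5, -0.1]
gripper_width: 0.0394
```

```bash
python3 - <<'E'
from plant import robot, vision
import cv2, numpy as np
d=vision.read_camera("wrist");cv2.imwrite("pics/w3.png",d["img"][:,:,::-1]);s=robot.observe();print(s['gripper_width'])
E
```

```text
0.03966862190155988
```

View pics/w3.png

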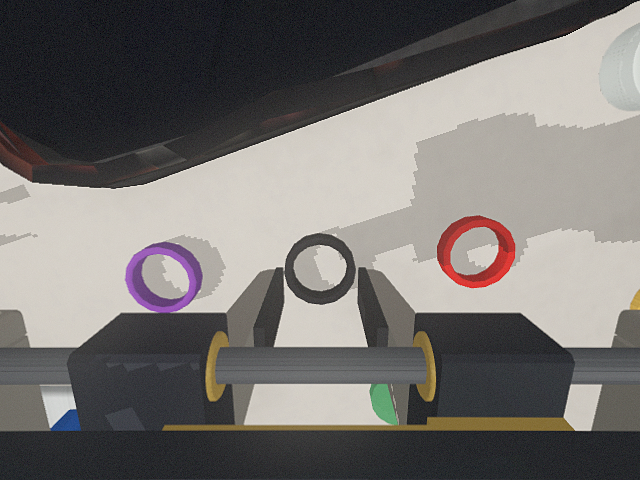

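```bash
python3 - <<'E'
from plant import robot, vision
import cv2, numpy as np
from h import *
s=robot.observe();d=vision.read_camera("wrist");T=toolT(s)@np.array(d['mount'])
V=d['img'].max(2)
c=np.array([[285,268],[355,268],[320,234],[320,304]])
w=on_plane(d,c,.012,T); print(w.round(4)); M=toolT(s)[:3,:3]
print((w-s['eef_pos'])@M)
P=cloud(d,T)
for u in (320,):
  for v in range(230,312,6): print(v,((P[v,u]-s['eef_pos'])@M).round(4))
print(proj(d,s['eef_pos'],np.linalg.inv(T)))
print(((P[275:340:8,272]-s['eef_pos'])@M).round(4), ((P[275:340:8,366]-s['eef_pos'])@M).round(4))
E
```

```text
[[ 0.589  -0.0076  0.012 ]
 [ 0.5747 -0.0474  0.012 ]
 [ 0.6018 -0.0346  0.012 ]
 [ 0.5596 -0.0195  0.012 ]]
[[ 0.00167753 -0.02171175  0.00044815]
 [ 0.00169137  0.02055742  0.0004473 ]
 [ 0.02284245 -0.0005689   0.00044964]
 [-0.0219914  -0.00058172  0.00044558]]
230 [ 0.0225 -0.0006  0.0121]
236 [ 0.021  -0.0006  0.0028]
242 [ 0.018  -0.0006  0.0003]
248 [ 0.0109 -0.0006  0.012 ]
254 [ 0.0068 -0.0006  0.0122]
260 [ 0.003  -0.0006  0.0117]
266 [-0.0009 -0.0006  0.0115]
272 [-0.0054 -0.0006  0.0125]
278 [ 0.0708 -0.0002 -0.1919]
284 [-0.0133 -0.0006  0.0117]
290 [-0.0178 -0.0006  0.0123]
296 [-0.017  -0.0006  0.0013]
302 [-0.0206 -0.0006  0.0003]
308 [-0.0302 -0.0006  0.0115]
[[320.95149758 270.88636383]]
[[ 0.009  -0.025  -0.0306]
 [ 0.0103 -0.023  -0.0443]
 [ 0.01   -0.0218 -0.0527]
 [ 0.0097 -0.0207 -0.0606]
 [ 0.0083 -0.0201 -0.0652]
 [ 0.0051 -0.0201 -0.066 ]
 [ 0.0019 -0.0202 -0.0666]
 [-0.0015 -0.0202 -0.0672]
 [-0.0051 -0.0203 -0.0674]] [[ 0.0101  0.0225 -0.0332]
 [ 0.0104  0.0211 -0.0444]
 [ 0.0103  0.0199 -0.0534]
 [ 0.0073  0.0198 -0.0552]
 [ 0.0041  0.0197 -0.0566]
 [ 0.0006  0.0197 -0.0572]
 [-0.0024  0.0196 -0.0589]
 [-0.0065  0.0198 -0.0585]
 [-0.0102  0.0199 -0.0589]]
```

The ring centre lies at the TCP, within about 1 mm, so it is between the pads. The width reads below 44 mm, so I test the grip with a lower opening target before lifting.

Emit:
arm_command --deltas '[[[0,0,0,0,0,0,34],[0,0,0,0,0,0,34],[0,0,0,0,0,0,34],[0,0,0,0,0,0,34]]]'

```text
time_s: 4.55
eef_pos: [0.5801, -0.0274, 0.0124]
tcp_rot: [-0.0, 0.985, -0.172, 0.0]
wrist_force: [0.3, -0.3, 0.4]
gripper_width: 0.0341
```

```bash
python3 - <<'E'
from plant import robot, vision
import cv2, numpy as np
s=robot.observe();print(s['gripper_width'],s['wrist_force'])
for n in("scene","wrist"):
    d=vision.read_camera(n);cv2.imwrite(f"pics/{n}4.png",d["img"][:,:,::-1])
    if n=="scene": cv2.imwrite("pics/sc4c.png",cv2.resize(d["img"][190:330,230:460],None,fx=3.4,fy=3.4)[:,:,::-1])
E
```

```text
0.03413850057951443 [ 0.27838187 -0.25037147  0.39332734]
```

View pics/wrist4.png

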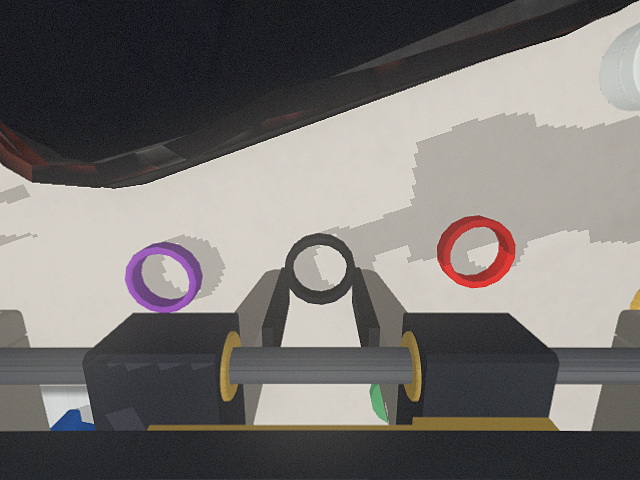

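View pics/sc4c.png

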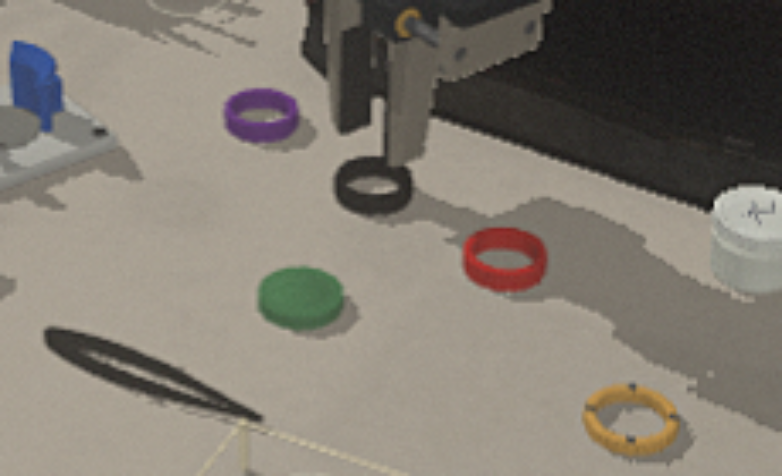

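The scene crop shows the fingertips hanging above and behind the black ring, closed on nothing. The reported TCP height therefore doesn't match the real tips, so I measure where they are.

```bash
python3 - <<'E'
from plant import robot, vision
import cv2, numpy as np
from h import *
s=robot.observe();M=toolT(s)[:3,:3]
print(s['q'],s['eef_pos'])
d=vision.read_camera("scene");P=cloud(d)
m=np.zeros((480,640),bool);m[190:242,325:362]=1
# finger points: 
for (u,v) in [(230+400/3.4,190+160/3.4),(230+395/3.4,190+150/3.4),(230+345/3.4,190+125/3.4),(230+410/3.4,190+140/3.4),(230+390/3.4,190+100/3.4),(230+373/3.4,190+205/3.4)]:
    u,v=int(round(u)),int(round(v)); p=P[v,u]; print((u,v),p.round(4),((p-s['eef_pos'])@M).round(4))
d=vision.read_camera("wrist");T=toolT(s)@np.array(d['mount']);P=cloud(d,T)
for v,u in [(270,275),(275,280),(280,262),(275,360),(290,375),(275,365),(320,370),(300,280)]:
    p=P[v,u]; print("w",(u,v),p.round(4),((p-s['eef_pos'])@M).round(4))
d=vision.read_camera("top");P=cloud(d);cv2.imwrite("pics/top5.png",cv2.resize(d['img'][150:300,260:460],None,fx=4,fy=4)[:,:,::-1])
E
```

```text
[-4.98349218e-02  5.13386821e-01  1.85921727e+00  1.43324972e-05
  7.69017159e-01  1.86610807e+00] [ 0.5800558  -0.02742533  0.01237352]
(348, 237) [ 0.5627 -0.0548  0.0415] [-0.0071  0.0317 -0.0291]
(346, 234) [ 0.5628 -0.0504  0.0462] [-0.0085  0.0274 -0.0338]
(331, 227) [ 0.5767 -0.0101  0.0401] [-0.009  -0.0152 -0.0278]
(351, 231) [ 0.5671 -0.0579  0.053 ] [-0.0018  0.0331 -0.0406]
(345, 219) [ 0.5638 -0.0464  0.0758] [-0.0089  0.0234 -0.0634]
(340, 250) [ 0.5635 -0.0387  0.0068] [-0.0117  0.0162  0.0056]
w (275, 270) [ 0.5969 -0.0076  0.0357] [ 0.0091 -0.0244 -0.0233]
w (280, 275) [ 0.5964 -0.0115  0.0454] [ 0.01   -0.0206 -0.0331]
w (262, 280) [ 0.599  -0.0039  0.0518] [ 0.0099 -0.0285 -0.0395]
w (360, 275) [ 0.583  -0.0492  0.0459] [ 0.0102  0.0195 -0.0335]
w (375, 290) [ 0.5811 -0.0536  0.0636] [ 0.0098  0.0242 -0.0512]
w (365, 275) [ 0.5813 -0.0516  0.0436] [ 0.0093  0.0223 -0.0312]
w (370, 320) [ 0.5831 -0.0478  0.091 ] [ 0.0097  0.0181 -0.0786]
w (280, 300) [ 0.5955 -0.0148  0.0749] [ 0.0102 -0.0171 -0.0626]
```

View pics/top5.png

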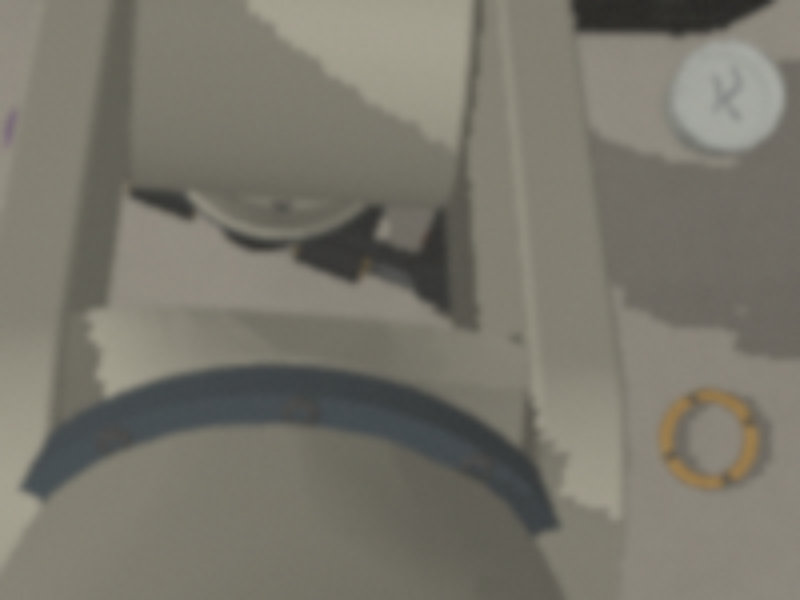

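```bash
python3 - <<'E'
from plant import robot, vision
import cv2, numpy as np
from h import *
s=robot.observe();M=toolT(s)[:3,:3]
d=vision.read_camera("scene");P=cloud(d)
cv2.imwrite("pics/sc6.png",cv2.resize(d["img"][100:260,270:450],None,fx=3.6,fy=3.6,interpolation=cv2.INTER_CUBIC)[:,:,::-1])
Q=(P-s['eef_pos'])@M
for v in range(160,250,4): print(v,[(u,*(Q[v,u]*1000).round(0).astype(int)) for u in (332,345,350,360,375)])
d=vision.read_camera("wrist");T=toolT(s)@np.array(d['mount']);Q=(cloud(d,T)-s['eef_pos'])@M*1000
for (v,u) in [(340,150),(320,150),(400,150),(425,150),(365,320),(430,320),(450,320),(470,320),(380,260),(410,250),(345,255),(300,280),(330,278),(345,278)]: print("w",(u,v),Q[v,u].round(1))
E
```

```text
160 [(332, np.int64(-19), np.int64(-5), np.int64(-170)), (345, np.int64(-5), np.int64(13), np.int64(-173)), (350, np.int64(8), np.int64(11), np.int64(-169)), (360, np.int64(224), np.int64(-203), np.int64(-31)), (375, np.int64(264), np.int64(-195), np.int64(-24))]
164 [(332, np.int64(-20), np.int64(-3), np.int64(-163)), (345, np.int64(-4), np.int64(11), np.int64(-165)), (350, np.int64(8), np.int64(11), np.int64(-162)), (360, np.int64(218), np.int64(-195), np.int64(-26)), (375, np.int64(245), np.int64(-174), np.int64(-27))]
168 [(332, np.int64(-22), np.int64(-1), np.int64(-157)), (345, np.int64(-4), np.int64(12), np.int64(-157)), (350, np.int64(8), np.int64(12), np.int64(-154)), (360, np.int64(204), np.int64(-178), np.int64(-26)), (375, np.int64(236), np.int64(-163), np.int64(-23))]
172 [(332, np.int64(-23), np.int64(1), np.int64(-151)), (345, np.int64(-9), np.int64(18), np.int64(-154)), (350, np.int64(-2), np.int64(23), np.int64(-153)), (360, np.int64(16), np.int64(29), np.int64(-151)), (375, np.int64(220), np.int64(-146), np.int64(-24))]
176 [(332, np.int64(-23), np.int64(1), np.int6
[... 4637 characters left out ...]
 np.int64(4)), (345, np.int64(-5), np.int64(22), np.int64(1)), (350, np.int64(10), np.int64(19), np.int64(8)), (360, np.int64(27), np.int64(29), np.int64(10)), (375, np.int64(51), np.int64(43), np.int64(12))]
w (150, 340) [  31.5  -36.6 -127.8]
w (150, 320) [  31.1  -41.2 -118.3]
w (150, 400) [  22.5  -34.1 -135. ]
w (150, 425) [  17.8  -34.1 -136.3]
w (320, 365) [  25.3   -0.3 -127.6]
w (320, 430) [  23.6   -0.3 -143.5]
w (320, 450) [  22.9   -0.3 -146.9]
w (320, 470) [  23.3   -0.3 -150.7]
w (260, 380) [  21.2  -13.7 -127.2]
w (250, 410) [  -3.9  -21.1 -107.9]
w (255, 345) [ 10.1 -21.3 -95.7]
w (280, 300) [  9.9 -17.2 -61.9]
w (278, 330) [  0.9 -17.3 -70.6]
w (278, 345) [ -4.4 -17.1 -72.8]
```

View pics/sc6.png

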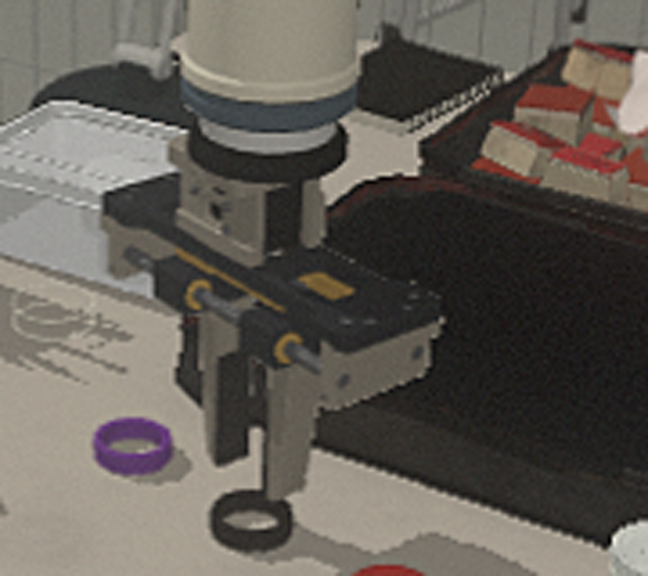

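The geometry matches the description but is shifted. Tip-to-body is 88 mm as stated, yet the tips sit about 24 mm behind the reported TCP instead of 11 mm ahead. I treat this as a 35 mm z offset, then open and descend the rest of the way, watching the force.

Emit:
arm_command --deltas '[[[0,0,0,0,0,0,62],[0,0,0,0,0,0,62],[0,0,0,0,0,0,62],[0,0,0,0,0,0,62],[0,0,10,0,0,0,62],[0,0,10,0,0,0,62],[0,0,7,0,0,0,62],[0,0,3,0,0,0,62],[0,0,0,0,0,0,62],[0,0,0,0,0,0,62]]]'

```text
time_s: 5.9
eef_pos: [0.5801, -0.0274, -0.0177]
tcp_rot: [0.0, 0.985, -0.172, -0.0]
wrist_force: [0.2, -0.5, -0.5]
gripper_width: 0.0619
```

```bash
python3 - <<'E'
from plant import robot, vision
import cv2, numpy as np
from h import *
s=robot.observe();M=toolT(s)[:3,:3];print(s['eef_pos'],s['wrist_force'])
d=vision.read_camera("wrist");T=toolT(s)@np.array(d['mount']);cv2.imwrite("pics/w7.png",d["img"][:,:,::-1])
Q=(cloud(d,T)-s['eef_pos'])@M*1000; W=cloud(d,T)
m=(abs(Q[...,0])<13)&(abs(Q[...,1])>28)&(abs(Q[...,1])<52)&(Q[...,2]<-18-0)&(Q[...,2]>-60)
m&=W[...,2]*1000>-20
q=Q[m]; print(len(q)); 
for lo in (-60,-45,-40,-35,-30,-28,-26,-24,-22,-20): print(lo,((q[:,2]>lo)&(q[:,2]<=lo+2)).sum())
d=vision.read_camera("scene");cv2.imwrite("pics/sc7.png",cv2.resize(d["img"][160:290,260:420],None,fx=4.5,fy=4.5,interpolation=cv2.INTER_CUBIC)[:,:,::-1])
E
```

```text
[ 0.58009572 -0.02742798 -0.01767605] [ 0.20978103 -0.49496167 -0.54732204]
3592
-60 206
-45 144
-40 139
-35 128
-30 118
-28 110
-26 99
-24 84
-22 24
-20 711
```

View pics/sc7.png

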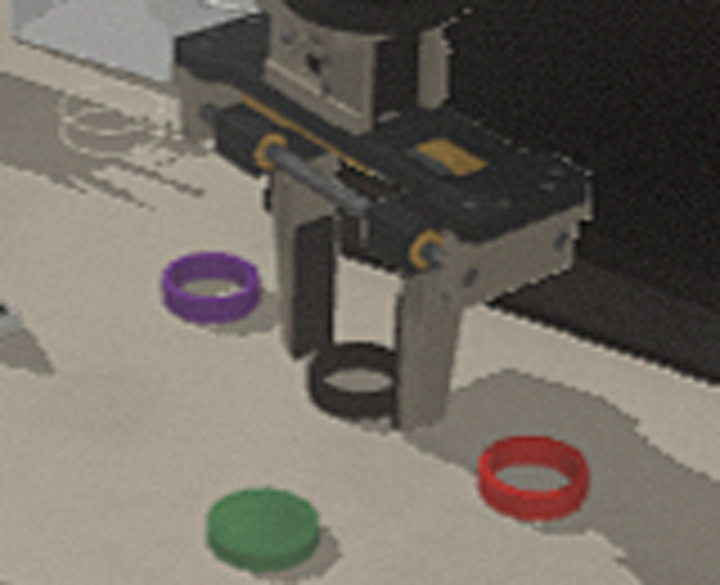

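View pics/w7.png

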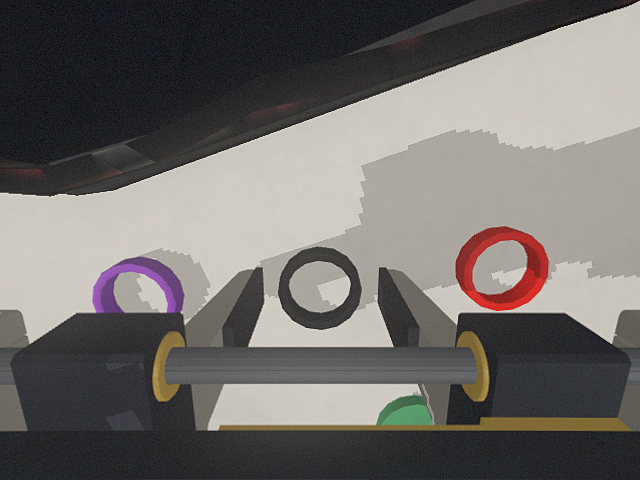

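The fingers now straddle the black ring, with tips about 4–6 mm above the table. I go down 3.5 mm more and grip.

Emit:
arm_command --deltas '[[[0,0,3.5,0,0,0,62],[0,0,0,0,0,0,50],[0,0,0,0,0,0,36],[0,0,0,0,0,0,36],[0,0,0,0,0,0,36],[0,0,0,0,0,0,36],[0,0,0,0,0,0,36]]]' --squeeze 15

```text
time_s: 6.7
eef_pos: [0.5804, -0.0275, -0.0208]
tcp_rot: [-0.0, 0.985, -0.172, 0.0]
wrist_force: [-0.9, -0.4, 5.5]
gripper_width: 0.0426
```

Emit:
arm_command --deltas '[[[0,0,-10,0,0,0,36],[0,0,-40,0,0,0,36],[0,0,-40,0,0,0,36],[0,0,-30,0,0,0,36],[0,0,0,0,0,0,36],[0,0,0,0,0,0,36]]]'

```text
time_s: 7.3
eef_pos: [0.5802, -0.0274, 0.0995]
tcp_rot: [-0.0, 0.985, -0.172, 0.001]
wrist_force: [-0.4, 0.2, -1.3]
gripper_width: 0.0425
```

```bash
cat > look.py <<'E'
import sys
from plant import robot, vision
import cv2, numpy as np
from h import *
def snap(tag,cams=("wrist",)):
    s=robot.observe(); out=[s]
    for n in cams:
        d=vision.read_camera(n); cv2.imwrite(f"pics/{n}_{tag}.png",d["img"][:,:,::-1]); out.append(d)
    print(s['time_s'],s['eef_pos'].round(4),s['gripper_width'],s['wrist_force'].round(1))
    return out
E
python3 - <<'E'
from look import *
s,d,d2=snap("8",("wrist","scene"))
M=toolT(s)[:3,:3];print(M.T@(np.array([.505,.1773,0.0922])-s['eef_pos'])*1000)
T=toolT(s)@np.array(d['mount']);W=cloud(d,T)
bl=d['img'].astype(int); bl=(bl[...,2]>bl[...,0]*1.5)&(bl[...,2]>60); p=W[bl]; print(len(p),p.min(0),p.max(0))
E
```

```text
7.3 [ 0.5802 -0.0274  0.0995] 0.042499504696159686 [-0.4  0.2 -1.3]
[-139.99015346 -167.15852805    7.23646357]
2 [ 0.63149014 -0.23433937  0.03673434] [ 0.63249674 -0.23303929  0.03737118]
```

View pics/wrist_8.png

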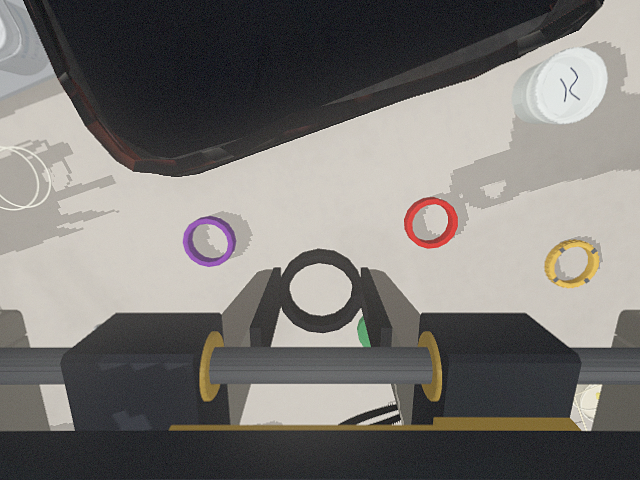

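The ring is held, at (320,290) between the fingers. I move to a spot about 60 mm short of the cradle for a wrist view of it.

Emit:
arm_command --deltas '[[[-33,-28,0,0,0,0,36],[-33,-28,0,0,0,0,36],[-33,-28,0,0,0,0,36],[-33,-28,0,0,0,0,36],[-33,-28,0,0,0,0,36],[-33,-28,0,0,0,0,36],[0,0,0,0,0,0,36],[0,0,0,0,0,0,36]]]'

```text
time_s: 8.2
eef_pos: [0.4494, 0.1979, 0.0977]
tcp_rot: [0.001, 0.985, -0.17, -0.001]
wrist_force: [0.0, 0.2, 0.0]
gripper_width: 0.0424
```

```bash
python3 - <<'E'
from look import *
s,d=snap("9")
T=toolT(s)@np.array(d['mount']);W=cloud(d,T);M=toolT(s)[:3,:3]
np.savez('/tmp/w9.npz',W=W,img=d['img'],M=M,e=s['eef_pos'],z=d['z_map'])
m=(W[...,2]>.006)&(W[...,2]<.014); m[260:]=0
n,l,st,c=cv2.connectedComponentsWithStats(m.astype(np.uint8)); k=1+st[1:,4].argmax(); p=W[l==k]
r=cv2.minAreaRect((p[:,:2]*1000).astype(np.float32)); print(st[k],r,cv2.boxPoints(r).round(1).tolist(), p[:,2].mean())
E
```

```text
8.2 [0.4494 0.1979 0.0977] 0.04243381676075932 [0.  0.2 0. ]
[  264    96   115   131 11752] ((505.1786193847656, 178.25765991210938), (90.27943420410156, 104.16808319091797), 70.06412506103516) [[440.79998779296875, 153.60000610351562], [538.7999877929688, 118.0999984741211], [569.5, 202.89999389648438], [471.6000061035156, 238.5]] 0.010913926426494278
```

View pics/wrist_9.png

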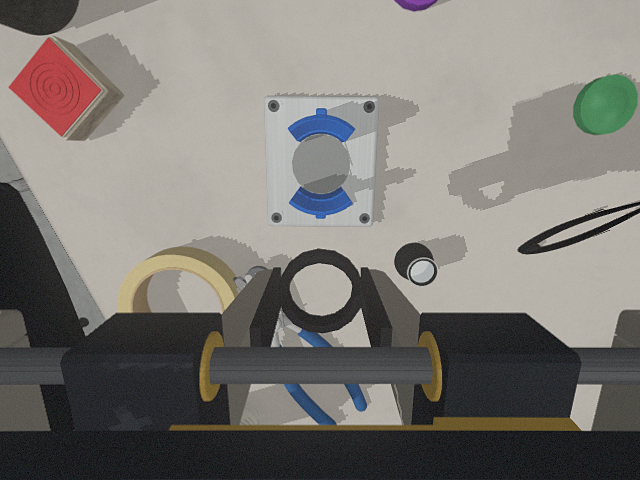

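The cradle is clearly in view: plate (264–378, 95–226), seat (321,164), jaws above and below, gaps left and right. That matches my tool yaw. Next, where the ring sits in the tool frame.

```bash
cat >> look.py <<'E'
def held(d,s,hull_pts,M=None):
    "points on held object's top in tool frame mm from depth"
    pass
E
python3 - <<'E'
import numpy as np,cv2
from h import *
a=np.load('/tmp/w9.npz');Q=(a['W']-a['e'])@a['M']*1000
m=(abs(Q[...,0])<30)&(abs(Q[...,1])<21.5)&(Q[...,2]>-45)&(Q[...,2]<-10)
p=Q[m]; print(len(p),p.min(0),p.max(0))
h,e=np.histogram(p[:,2],bins=np.arange(-45,-9,1)); print(dict(zip(e[:-1].tolist(),h.tolist())))
zt=np.percentile(p[:,2],5); 
zt=e[h.argmax()]+.5; t=p[abs(p[:,2]-zt)<1.5]
print(zt,"x",t[:,0].min(),t[:,0].max(),"y",t[:,1].min(),t[:,1].max())
print(np.linalg.lstsq(np.c_[t[:,:2],np.ones(len(t))],t[:,2],rcond=None)[0])
hu=cv2.convexHull(t[:,:2].astype(np.float32))[:,0]/1000
print(circ(hu)*1000,circ(hu,.022)*1000)
T=a['M']; print("cradle in tool", T.T@(np.array([.5052,.1783,.012])-a['e'])*1000, a['M'].round(4).tolist())
print("cradle yaw err", np.degrees(np.arctan2(T[1,0],T[0,0]))+19.94)
E
```

```text
3313 [-22.04828711 -21.4991178  -44.93058644] [ 21.31414835  21.49537823 -21.05264464]
{-45: 15, -44: 11, -43: 19, -42: 15, -41: 16, -40: 12, -39: 13, -38: 19, -37: 9, -36: 17, -35: 173, -34: 1082, -33: 756, -32: 216, -31: 121, -30: 121, -29: 118, -28: 96, -27: 111, -26: 102, -25: 120, -24: 86, -23: 55, -22: 10, -21: 0, -20: 0, -19: 0, -18: 0, -17: 0, -16: 0, -15: 0, -14: 0, -13: 0, -12: 0, -11: 0}
-33.5 x -22.048287106543235 20.93119920946 y -21.49343129038881 21.423940558874005
[ 3.74447160e-04  8.31237649e-04 -3.32029384e+01]
[-0.56938201 -0.36788943 21.73422021] [-0.53666202 -0.23807173]
cradle in tool [59.31046926 -0.4133547  85.65140247] [[0.9419, -0.336, -0.0021], [-0.336, -0.9419, -0.0011], [-0.0016, 0.0017, -1.0]]
cradle yaw err 0.3089044887721215
```

Emit:
arm_command --deltas '[[[30,-0.2,0,0,0,0,36],[29.8,-0.1,0,0,0,0,36],[0,0,20,0,0,0,36],[0,0,20,0,0,0,36],[0,0,15,0,0,0,36],[0,0,0,0,0,0,36],[0,0,0,0,0,0,36]]]'

```text
time_s: 8.95
eef_pos: [0.5072, 0.1766, 0.0436]
tcp_rot: [0.0, 0.985, -0.172, -0.0]
wrist_force: [-0.0, -0.2, 0.0]
gripper_width: 0.0425
```

```bash
python3 - <<'E'
from look import *
s,d=snap("10",("wrist",))
M=toolT(s)[:3,:3]; print(M.round(4).tolist()); print("cradle in tool", M.T@(np.array([.5052,.1783,.012])-s['eef_pos'])*1000)
E
```

```text
8.95 [0.5072 0.1766 0.0436] 0.04247491774746745 [-0.  -0.2  0. ]
[[0.9405, -0.3398, -0.001], [-0.3398, -0.9405, -0.0005], [-0.0008, 0.0008, -1.0]]
cradle in tool [-2.39825785 -0.9781747  31.62739883]
```

View pics/wrist_10.png

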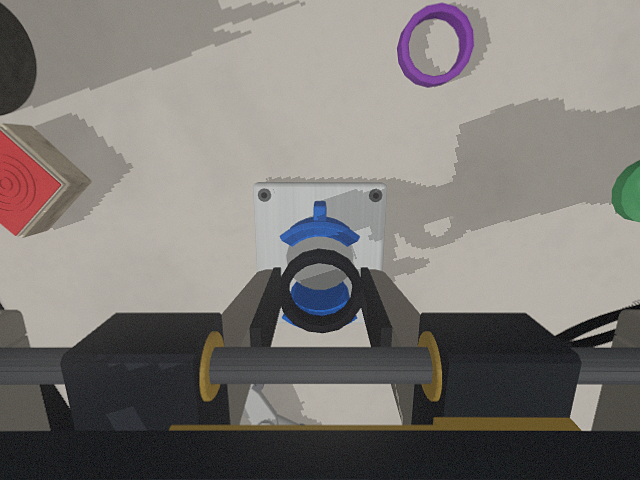

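Emit:
arm_command --deltas '[[[-1.9,-0.9,0,0,0,0,36],[0,0,10,0,0,0,36],[0,0,5,0,0,0,36],[0,0,0,0,0,0,36],[0,0,0,0,0,0,36],[0,0,0,0,0,0,36]]]'

```text
time_s: 9.6
eef_pos: [0.5055, 0.1793, 0.029]
tcp_rot: [-0.0, 0.985, -0.172, 0.0]
wrist_force: [-0.9, -0.0, 0.6]
gripper_width: 0.0426
```

```bash
python3 - <<'E'
from look import *
s,d=snap("11",("wrist",))
M=toolT(s)[:3,:3]; print(M.round(4).tolist()); print("cradle in tool", M.T@(np.array([.5052,.1783,.012])-s['eef_pos'])*1000)
T=toolT(s)@np.array(d['mount']);W=cloud(d,T);hs=cv2.cvtColor(d['img'],cv2.COLOR_RGB2HSV).astype(int)
bl=(abs(hs[...,0]-110)<14)&(hs[...,1]>120); bl[:, :260]=0; bl[:,380:]=0; bl[360:]=0
Q=(W-s['eef_pos'])@M*1000; q=Q[bl]; q=q[(W[bl][:,2]>.045)]; print(len(q),q.min(0),q.max(0), "far",q[q[:,0]>5].min(0) if (q[:,0]>5).any() else 0,"near",q[q[:,0]<-5].max(0)if (q[:,0]<-5).any() else 0)
cv2.imwrite("pics/w11c.png",cv2.resize(d['img'][170:350,220:420],None,fx=3.3,fy=3.3)[:,:,::-1])
E
```

```text
9.6 [0.5055 0.1793 0.029 ] 0.04264151918744774 [-0.9 -0.   0.6]
[[0.9411, -0.3382, 0.0001], [-0.3382, -0.9411, 0.0], [0.0001, -0.0001, -1.0]]
cradle in tool [2.47476327e-03 1.03525547e+00 1.69587837e+01]
1860 [ -33.89155836  -21.52101227 -191.86032894] [ 70.79946841  23.75933545 -16.03931426] far [  19.76544478  -21.52101227 -191.86032894] near [ -7.36859462  23.07516821 -16.61222242]
```

View pics/w11c.png

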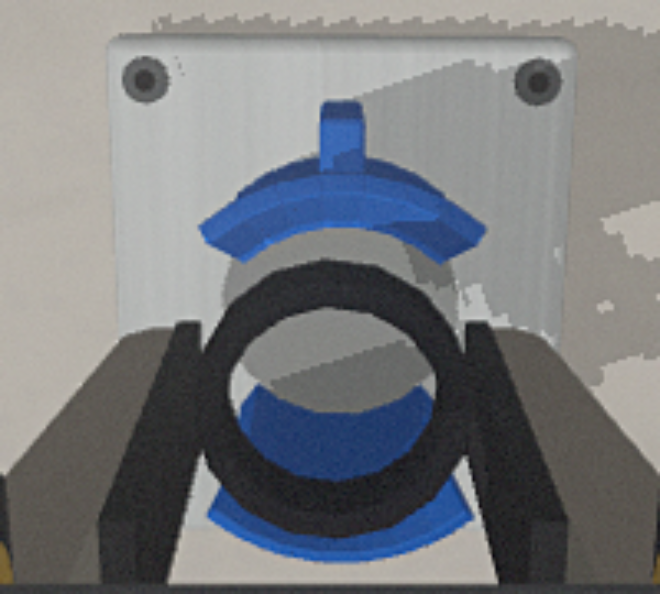

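Emit:
arm_command --deltas '[[[0,0,0,0,0,0,36],[0,0,0,0,0,0,36]]]'

```text
time_s: 9.85
eef_pos: [0.5056, 0.1792, 0.029]
tcp_rot: [-0.0, 0.985, -0.172, 0.0]
wrist_force: [0.2, 1.0, -0.3]
gripper_width: 0.0423
```

```bash
python3 - <<'E'
from look import *
s,d=snap("12",("wrist",))
M=toolT(s)[:3,:3]; print("cradle in tool", M.T@(np.array([.5052,.1783,.012])-s['eef_pos'])*1000)
T=toolT(s)@np.array(d['mount']);W=cloud(d,T);Q=(W-s['eef_pos'])@M*1000
# plate far edge & sides, in tool frame
m=(W[...,2]>.006)&(W[...,2]<.014); m[280:]=0
n,l,st,c=cv2.connectedComponentsWithStats(m.astype(np.uint8)); k=1+st[1:,4].argmax(); q=Q[l==k]
print("far x",np.percentile(q[:,0],99.7),"expected centre +52; y range",np.percentile(q[:,1],[.3,99.7]))
for x in (20,25,30,35,40):
    r=q[abs(q[:,0]-x)<2][:,1]; 
    if len(r): print(x,r.min(),r.max(),(r.min()+r.max())/2)
m=(abs(Q[...,0])<30)&(abs(Q[...,1])<21.5)&(abs(Q[...,2]+33.4)<1.5); t=Q[m]; hu=cv2.convexHull(t[:,:2].astype(np.float32))[:,0]/1000
print("ring",circ(hu,.022)*1000)
hs=cv2.cvtColor(d['img'],cv2.COLOR_RGB2HSV).astype(int)
bl=(abs(hs[...,0]-110)<14)&(hs[...,1]>120)&(abs(Q[...,1])<25)&(Q[...,2]>-20)
for lo,hi in((.049,.054),):
    q=Q[bl&(W[...,2]>lo)&(W[...,2]<hi)]; print(len(q)); f=q[q[:,0]>0]; nn=q[q[:,0]<0]
    for g in (f,nn):
        if len(g)>5: print("jaw y range",g[:,1].min(),g[:,1].max(), "r",np.hypot(g[:,0],g[:,1]).min(),np.hypot(g[:,0],g[:,1]).max())
E
```

```text
9.85 [0.5056 0.1792 0.029 ] 0.04233860581333762 [ 0.2  1.  -0.3]
cradle in tool [-0.05045612  1.01301415 17.01833344]
far x 51.909248133542874 expected centre +52; y range [-43.34054688  45.73468086]
20 -43.60260835391392 46.15184661197805 1.2746191290320645
25 -43.11673405472268 45.93905623657234 1.411161090924832
30 -43.70542621352908 46.29127572419859 1.2929247553347558
35 -43.30791340932041 46.17719680167726 1.4346416961784243
40 -43.05061475395656 45.5277324762544 1.2385588611489204
ring [-0.69690208 -0.26064527]
1
```

Correction: +0.6 in x, +1.5 in y, then descend between the jaws.

Emit:
arm_command --deltas '[[[0.6,1.5,0,0,0,0,36],[0,0,8,0,0,0,36],[0,0,8,0,0,0,36],[0,0,8,0,0,0,36],[0,0,6,0,0,0,36],[0,0,4,0,0,0,36],[0,0,0,0,0,0,36],[0,0,0,0,0,0,36]]]'

```text
time_s: 10.7
eef_pos: [0.5056, 0.1776, -0.0052]
tcp_rot: [0.0, 0.985, -0.172, -0.0]
wrist_force: [-0.2, -0.8, 0.4]
gripper_width: 0.0427
```

Emit:
arm_command --deltas '[[[0,0,2,0,0,0,36],[0,0,1.5,0,0,0,36],[0,0,0,0,0,0,36],[0,0,0,0,0,0,36]]]'

```text
time_s: 11.1
eef_pos: [0.5055, 0.1776, -0.0086]
tcp_rot: [-0.0, 0.985, -0.172, 0.0]
wrist_force: [0.5, 0.2, 0.0]
gripper_width: 0.0426
```

Emit:
arm_command --deltas '[[[0,0,0.6,0,0,0,36],[0,0,0,0,0,0,36],[0,0,0,0,0,0,36]]]'

```text
time_s: 11.4
eef_pos: [0.5057, 0.1776, -0.0088]
tcp_rot: [-0.0, 0.985, -0.172, 0.0]
wrist_force: [-1.3, -1.6, 5.7]
gripper_width: 0.0425
```

Emit:
arm_command --deltas '[[[0,0,0,0,0,0,46],[0,0,0,0,0,0,52],[0,0,0,0,0,0,58],[0,0,0,0,0,0,58],[0,0,-20,0,0,0,58],[0,0,-40,0,0,0,58],[0,0,-40,0,0,0,58],[-30,0,0,0,0,0,58],[-30,0,0,0,0,0,58],[0,0,0,0,0,0,58],[0,0,0,0,0,0,58]]]'

```text
time_s: 12.5
eef_pos: [0.4491, 0.1981, 0.091]
tcp_rot: [-0.0, 0.985, -0.171, 0.0]
wrist_force: [0.5, 0.3, -0.5]
gripper_width: 0.0582
```

```bash
python3 - <<'E'
from look import *
s,d=snap("13",("wrist",))
M=toolT(s)[:3,:3]; T=toolT(s)@np.array(d['mount']);W=cloud(d,T)
m=(W[...,2]>.006)&(W[...,2]<.014); m[260:]=0
n,l,st,c=cv2.connectedComponentsWithStats(m.astype(np.uint8)); k=1+st[1:,4].argmax(); p=W[l==k]
r=cv2.minAreaRect((p[:,:2]*1000).astype(np.float32)); print("plate",r)
# spacer ring: dark
hs=cv2.cvtColor(d['img'],cv2.COLOR_RGB2HSV).astype(int)
x,y=r[0][0]/1000,r[0][1]/1000
mm=(hs[...,2]<80)&(hs[...,1]<90)&(np.hypot(W[...,0]-x,W[...,1]-y)<.026)&(W[...,2]>.012)&(W[...,2]<.03)
p=W[mm]; print(len(p),"top z",np.percentile(p[:,2],[5,25,50,75,95]).round(4)); t=p[abs(p[:,2]-np.median(p[:,2]))<.0015]
print("ctr",circ(t[:, :2]) , circ(cv2.convexHull(t[:,:2].astype(np.float32))[:,0],.022)); print(np.linalg.lstsq(np.c_[t[:,:2],np.ones(len(t))],t[:,2],rcond=None)[0])
cv2.imwrite("pics/w13c.png",cv2.resize(d['img'][60:260,220:420],None,fx=3,fy=3)[:,:,::-1])
E
```

```text
12.5 [0.4491 0.1981 0.091 ] 0.05815612359862275 [ 0.5  0.3 -0.5]
plate ((505.25537109375, 178.1874237060547), (90.53160858154297, 103.7843017578125), 69.65591430664062)
1150 top z [0.0185 0.0236 0.0242 0.0248 0.0255]
ctr [0.50507278 0.17813907 0.01919959] [0.50504736 0.17818479]
[0.00127825 0.00386439 0.02295377]
```

View pics/w13c.png

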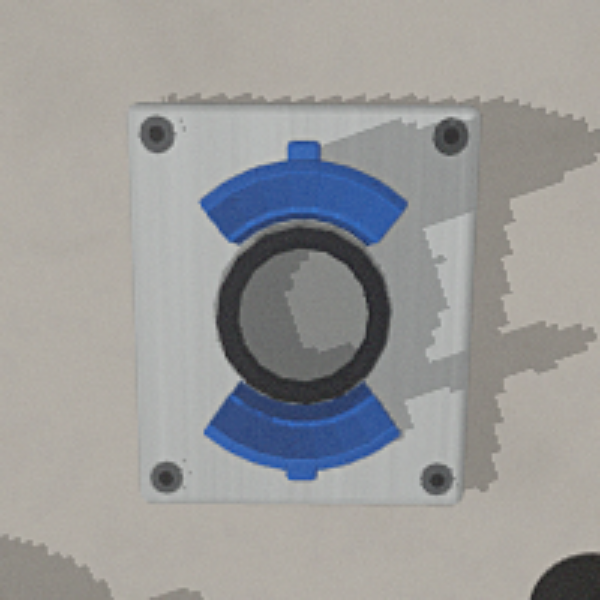

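The spacer is seated flat between the jaws: top at 24 mm, centre within 0.3 mm of the plate centre. Next is the lens; I move to a look position short of it.

Emit:
arm_command --deltas '[[[9,44.8,0,0,0,0,60],[9,44.8,0,0,0,0,60],[9,44.8,0,0,0,0,60],[9,44.8,0,0,0,0,60],[9,44.8,0,0,0,0,60],[0,0,0,0,0,0,60],[0,0,0,0,0,0,60],[0,0,0,0,0,0,60],[0,0,0,0,0,0,60]]]'

```text
time_s: 13.45
eef_pos: [0.4161, -0.0272, 0.0907]
tcp_rot: [-0.0, 0.985, -0.171, 0.0]
wrist_force: [-1.0, -0.2, 0.2]
gripper_width: 0.0601
```

```bash
python3 - <<'E'
from look import *
s,d=snap("14",("wrist",))
M=toolT(s)[:3,:3]; T=toolT(s)@np.array(d['mount']);W=cloud(d,T)
hs=cv2.cvtColor(d['img'],cv2.COLOR_RGB2HSV).astype(int)
m=(abs(hs[...,0]-65)<25)&(hs[...,1]>80)&(np.hypot(W[...,0]-.472,W[...,1]+.048)<.04)
p=W[m]; print(len(p),p.min(0),p.max(0),((p.min(0)+p.max(0))/2))
c,_=cv2.findContours(m.astype(np.uint8),0,cv2.CHAIN_APPROX_NONE); c=max(c,key=cv2.contourArea)[:,0]
t=W[m&(W[...,2]>.0055)&(W[...,2]<.0095)]; print(circ(cv2.convexHull(t[:,:2].astype(np.float32))[:,0],.022))
for z in(.0,.008): print(z,circ(on_plane(d,c,z,T)),circ(on_plane(d,c,z,T),.022))
print(M.T@(np.array([.472,-.048,-.0200])-s['eef_pos'])*1000)
E
```

```text
13.45 [ 0.4161 -0.0272  0.0907] 0.060078915590818405 [-1.  -0.2  0.2]
2437 [ 0.43212019 -0.06949856  0.0060108 ] [ 0.49387736 -0.01977941  0.28257826] [ 0.46299878 -0.04463899  0.14429453]
[ 0.47225122 -0.04812388]
0.0 [ 0.47205942 -0.04804713  0.02172677] [ 0.47204866 -0.04804203]
0.008 [ 0.47236318 -0.04812653  0.02111172] [ 0.47229567 -0.04812356]
[ 59.68147113   0.80887611 110.71802047]
```

View pics/wrist_14.png

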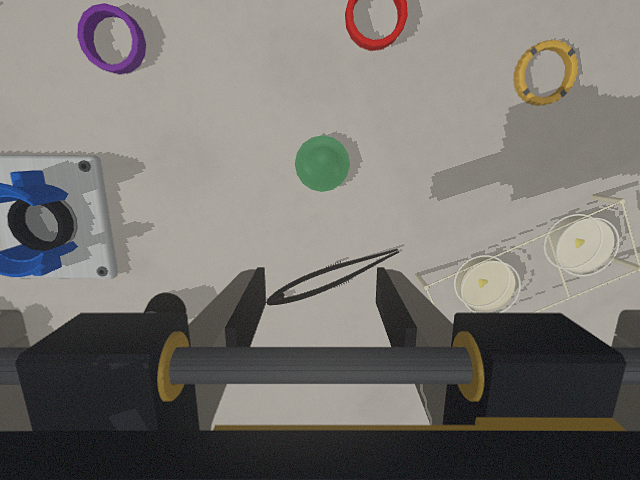

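The lens is at (322,163), clear of the tweezers at (268–400, 248–303). I move over it and descend in stages.

Emit:
arm_command --deltas '[[[30,0.5,0,0,0,0,60],[30,0.4,0,0,0,0,60],[0,0,0,0,0,0,60],[0,0,30,0,0,0,60],[0,0,30,0,0,0,60],[0,0,10,0,0,0,60],[0,0,0,0,0,0,60],[0,0,0,0,0,0,60],[0,0,0,0,0,0,60]]]'

```text
time_s: 14.4
eef_pos: [0.4727, -0.0492, 0.022]
tcp_rot: [-0.0, 0.985, -0.172, 0.001]
wrist_force: [0.6, 0.4, 1.3]
gripper_width: 0.0603
```

```bash
python3 - <<'E'
from look import *
s,d=snap("15",("wrist",))
M=toolT(s)[:3,:3]
print(M.T@(np.array([.4722,-.0481,-.0195])-s['eef_pos'])*1000)
E
```

```text
14.4 [ 0.4727 -0.0492  0.022 ] 0.06027029537382272 [0.6 0.4 1.3]
[-0.87407796 -0.82902388 41.45257987]
```

View pics/wrist_15.png

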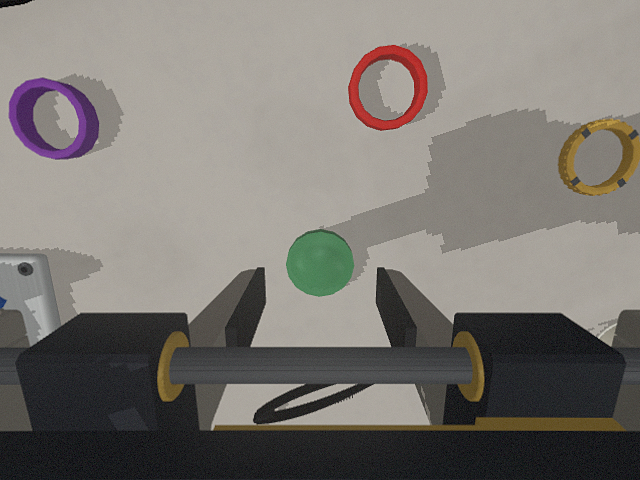

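The lens is centred between the fingers, at (320,263). I go down and grip gently.

Emit:
arm_command --deltas '[[[-0.8,-0.5,15,0,0,0,60],[0,0,15,0,0,0,60],[0,0,8,0,0,0,60],[0,0,3,0,0,0,60],[0,0,0,0,0,0,60],[0,0,0,0,0,0,60]]]'

```text
time_s: 15.05
eef_pos: [0.4716, -0.0486, -0.0197]
tcp_rot: [-0.0, 0.985, -0.172, 0.0]
wrist_force: [-0.1, -0.7, 0.2]
gripper_width: 0.0601
```

Emit:
arm_command --deltas '[[[0,0,0,0,0,0,50],[0,0,0,0,0,0,46],[0,0,0,0,0,0,42],[0,0,0,0,0,0,36],[0,0,0,0,0,0,36],[0,0,0,0,0,0,36],[0,0,0,0,0,0,36]]]' --squeeze 13

```text
time_s: 15.75
eef_pos: [0.4715, -0.0486, -0.02]
tcp_rot: [-0.0, 0.985, -0.172, 0.0]
wrist_force: [-1.0, 0.3, 5.1]
gripper_width: 0.0433
```

Emit:
arm_command --deltas '[[[0,0,-2,0,0,0,36],[0,0,-4,0,0,0,36],[0,0,0,0,0,0,36]]]'

```text
time_s: 16.05
eef_pos: [0.4714, -0.0486, -0.0138]
tcp_rot: [-0.0, 0.985, -0.172, 0.0]
wrist_force: [0.1, 0.5, -0.4]
gripper_width: 0.0432
```

```bash
python3 - <<'E'
from look import *
s,d,e=snap("16",("wrist","scene"))
cv2.imwrite("pics/sc16.png",cv2.resize(e["img"][190:320,250:410],None,fx=4.5,fy=4.5,interpolation=cv2.INTER_CUBIC)[:,:,::-1])
E
```

```text
16.05 [ 0.4714 -0.0486 -0.0138] 0.043181822248414437 [ 0.1  0.5 -0.4]
```

View pics/sc16.png

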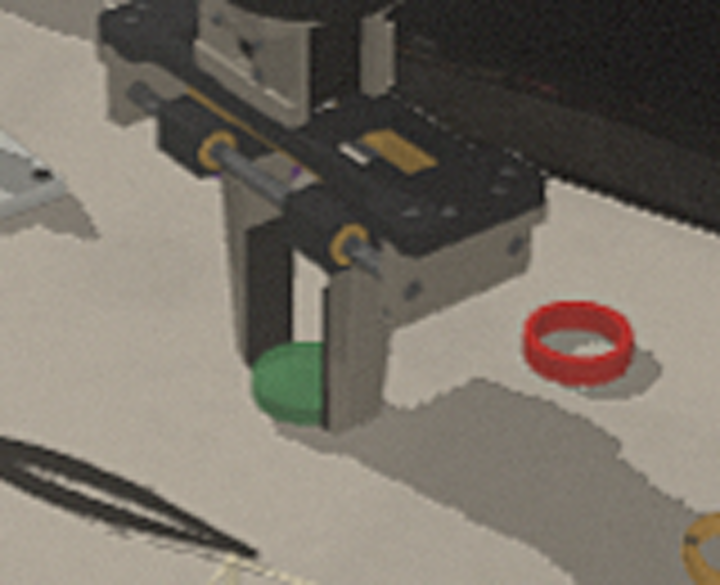

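The lens is held level and clear of the table. I lift and carry it to the look position by the cradle.

Emit:
arm_command --deltas '[[[0,0,-20,0,0,0,36],[0,0,-35,0,0,0,36],[0,0,-35,0,0,0,36],[0,0,-20,0,0,0,36],[-17,-37,0,0,0,0,36],[-17,-37,0,0,0,0,36],[-17,-37,0,0,0,0,36],[-17,-37,0,0,0,0,36],[-17,-37,0,0,0,0,36],[-17,-37,0,0,0,0,36],[0,0,0,0,0,0,36]]]'

```text
time_s: 17.25
eef_pos: [0.4502, 0.1988, 0.0959]
tcp_rot: [-0.001, 0.985, -0.17, 0.0]
wrist_force: [0.4, 0.0, -0.4]
gripper_width: 0.0434
```

Emit:
arm_command --deltas '[[[0,0,0,0,0,0,36],[0,0,0,0,0,0,36],[0,0,0,0,0,0,36]]]'

```text
time_s: 17.55
eef_pos: [0.4503, 0.1937, 0.0957]
tcp_rot: [0.0, 0.985, -0.172, -0.0]
wrist_force: [0.0, -0.1, -0.8]
gripper_width: 0.0432
```

```bash
cat > meas.py <<'E'
from look import *
def cradle_in_tool(tag,kind):
    s,d=snap(tag); M=toolT(s)[:3,:3]; T=toolT(s)@np.array(d['mount']);W=cloud(d,T);Q=(W-s['eef_pos'])@M*1000
    m=(W[...,2]>.006)&(W[...,2]<.014); m[260:]=0
    n,l,st,c=cv2.connectedComponentsWithStats(m.astype(np.uint8)); k=1+st[1:,4].argmax()
    r=cv2.minAreaRect(Q[l==k][:,:2].astype(np.float32)); print("plate in tool mm",r)
    hs=cv2.cvtColor(d['img'],cv2.COLOR_RGB2HSV).astype(int);H,S,V=hs[...,0],hs[...,1],hs[...,2]
    mm={'lens':(abs(H-65)<25)&(S>80),'ring':(abs(H-20)<10)&(S>70)}[kind]
    mm=mm&(abs(Q[...,0])<30)&(abs(Q[...,1])<23)&(Q[...,2]>-45)&(Q[...,2]<-15)
    q=Q[mm]; print(len(q),"held min/max",q.min(0),q.max(0))
    n,l,st,c=cv2.connectedComponentsWithStats(mm.astype(np.uint8));k=1+st[1:,4].argmax();
    c,_=cv2.findContours((l==k).astype(np.uint8),0,cv2.CHAIN_APPROX_NONE); c=max(c,key=cv2.contourArea)[:,0]
    h,e=np.histogram(q[:,2],bins=np.arange(-45,-14,1)); print({int(a):int(b) for a,b in zip(e,h) if b>10})
    t=q[abs(q[:,2]-(np.percentile(q[:,2],30)))<2]
    print("plane",np.linalg.lstsq(np.c_[t[:,:2],np.ones(len(t))],t[:,2],rcond=None)[0])
    Tm=np.array(d['mount'])
    for z in (-.029,-.033): # tool-plane projection of rim
        r=rays(d,c)@Tm[:3,:3].T; w=Tm[:3,3]+r*((z-Tm[2,3])/r[:,2])[:,None]; print(z,circ(w)*1000,circ(w,.022)*1000, w.min(0)*1000,w.max(0)*1000)
    print("seat in tool (nominal)",M.T@(np.array([.5052,.1782,.012])-s['eef_pos'])*1000)
E
python3 -c "
from meas import *
cradle_in_tool('17','lens')"
```

```text
17.55 [0.4503 0.1937 0.0957] 0.043151799623815226 [ 0.  -0.1 -0.8]
plate in tool mm ((57.132747650146484, -4.131675720214844), (103.69783020019531, 90.15347290039062), 0.19323305785655975)
5154 held min/max [-21.02987074 -21.88270122 -33.74234091] [ 22.81542817  21.36602376 -20.97209964]
{-34: 43, -33: 317, -32: 724, -31: 725, -30: 960, -29: 1689, -28: 573, -27: 32, -26: 17, -25: 23, -24: 33, -23: 13}
plane [ 5.47324700e-03 -2.45804579e-05 -2.99467898e+01]
-0.029 [ 1.61718244 -0.34700981 21.63386809] [ 1.61471449 -0.35597493] [-20.62099118 -21.87286426 -29.        ] [ 24.49204547  21.33677323 -29.        ]
-0.033 [ 3.31675296 -0.34271754 21.10270512] [ 3.12339809 -0.4012936 ] [-18.37563267 -21.33993487 -33.        ] [ 25.62938671  20.80843457 -33.        ]
seat in tool (nominal) [56.92120399 -4.07018281 83.68070285]
```

View pics/wrist_17.png

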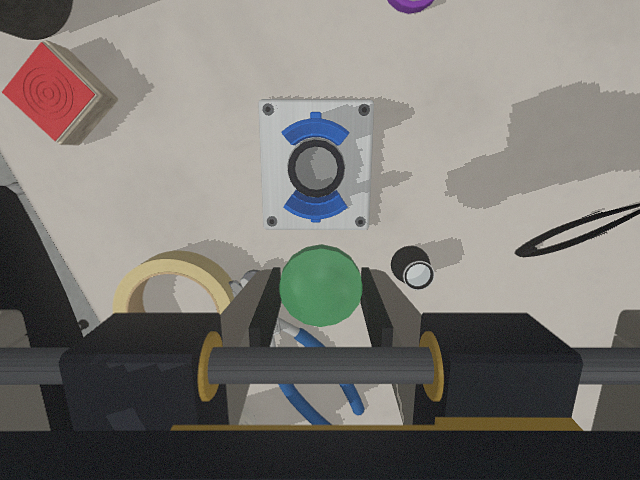

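Lens held level, centre about (+1.1, −0.3) mm in the tool. The seat is at (57.0, −4.1). I move over it, stopping above the jaws.

Emit:
arm_command --deltas '[[[28,-1.9,0,0,0,0,36],[27.9,-1.9,0,0,0,0,36],[0,0,10,0,0,0,36],[0,0,20,0,0,0,36],[0,0,20,0,0,0,36],[0,0,5,0,0,0,36],[0,0,0,0,0,0,36],[0,0,0,0,0,0,36],[0,0,0,0,0,0,36],[0,0,0,0,0,0,36]]]'

```text
time_s: 18.6
eef_pos: [0.5047, 0.1797, 0.0416]
tcp_rot: [-0.0, 0.985, -0.172, 0.001]
wrist_force: [0.5, 0.2, -0.4]
gripper_width: 0.0431
```

```bash
cat >> meas.py <<'E'
def near(tag):
    s,d=snap(tag); M=toolT(s)[:3,:3]; T=toolT(s)@np.array(d['mount']);W=cloud(d,T);Q=(W-s['eef_pos'])@M*1000
    print("seat in tool nominal",(M.T@(np.array([.5052,.1782,.012])-s['eef_pos'])*1000).round(2))
    m=(W[...,2]>.006)&(W[...,2]<.014); m[280:]=0
    n,l,st,c=cv2.connectedComponentsWithStats(m.astype(np.uint8)); k=1+st[1:,4].argmax(); q=Q[l==k]
    print("plate far x -52:",np.percentile(q[:,0],99.7)-52)
    a=[]
    for x in (20,25,30,35,40):
        r=q[abs(q[:,0]-x)<2][:,1]
        if len(r): a.append((r.min()+r.max())/2)
    print("plate y centre",np.mean(a))
E
python3 -c "
from meas import *
near('18')"
```

```text
18.6 [0.5047 0.1797 0.0416] 0.0431099759498951 [ 0.5  0.2 -0.4]
seat in tool nominal [ 0.92  1.31 29.6 ]
plate far x -52: 0.7815035082781137
plate y centre 1.5602606648648027
```

View pics/wrist_18.png

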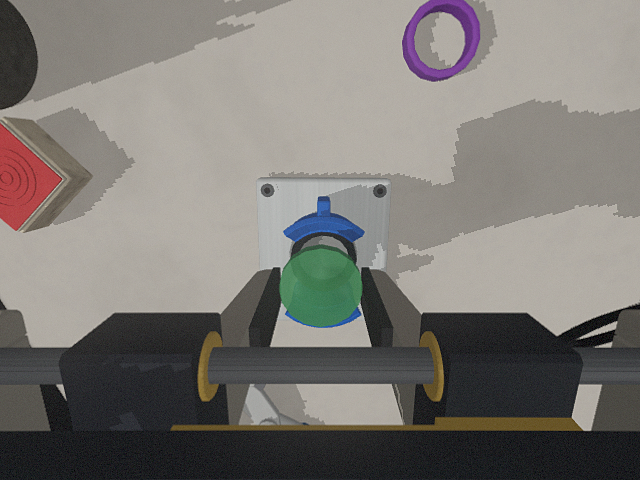

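The seat reads (0.9, 1.4) and should be at (1.1, −0.3), so I shift y by +1.7 and descend gently.

Emit:
arm_command --deltas '[[[-0.2,1.7,0,0,0,0,36],[0,0,5,0,0,0,36],[0,0,6,0,0,0,36],[0,0,5,0,0,0,36],[0,0,4,0,0,0,36],[0,0,0,0,0,0,36],[0,0,0,0,0,0,36]]]'

```text
time_s: 19.35
eef_pos: [0.5034, 0.178, 0.0206]
tcp_rot: [0.0, 0.985, -0.172, -0.0]
wrist_force: [-0.4, 0.8, -0.6]
gripper_width: 0.0431
```

```bash
python3 -c "
from meas import *
near('19')"
```

```text
19.35 [0.5034 0.178  0.0206] 0.04313359116984171 [-0.4  0.8 -0.6]
seat in tool nominal [ 1.65 -0.82  8.57]
plate far x -52: 1.798823459984682
plate y centre -0.6443963544437004
```

Emit:
arm_command --deltas '[[[0.5,-0.4,0,0,0,0,36],[0,0,5,0,0,0,36],[0,0,5,0,0,0,36],[0,0,4,0,0,0,36],[0,0,0,0,0,0,36],[0,0,0,0,0,0,36]]]'

```text
time_s: 20.0
eef_pos: [0.5039, 0.1782, 0.0066]
tcp_rot: [0.0, 0.985, -0.172, -0.0]
wrist_force: [-0.1, 0.1, -0.8]
gripper_width: 0.043
```

Emit:
arm_command --deltas '[[[0,0,1,0,0,0,36],[0,0,1,0,0,0,36],[0,0,0,0,0,0,36],[0,0,0,0,0,0,36]]]'

```text
time_s: 20.4
eef_pos: [0.5041, 0.1782, 0.0049]
tcp_rot: [-0.0, 0.985, -0.172, 0.0]
wrist_force: [0.2, 0.0, -1.2]
gripper_width: 0.0433
```

Emit:
arm_command --deltas '[[[0,0,0.7,0,0,0,36],[0,0,0,0,0,0,36],[0,0,0,0,0,0,36]]]'

```text
time_s: 20.7
eef_pos: [0.5042, 0.1783, 0.0041]
tcp_rot: [-0.0, 0.985, -0.172, 0.0]
wrist_force: [0.3, -0.5, -0.3]
gripper_width: 0.0432
```

Emit:
arm_command --deltas '[[[0,0,0.5,0,0,0,36],[0,0,0,0,0,0,36],[0,0,0,0,0,0,36]]]'

```text
time_s: 21.0
eef_pos: [0.5042, 0.1782, 0.0041]
tcp_rot: [-0.0, 0.985, -0.172, 0.0]
wrist_force: [-1.8, -0.5, 6.1]
gripper_width: 0.0432
```

Contact at 6 N at the expected height, so the lens is home on the spacer. I open gently, retract straight up and look.

Emit:
arm_command --deltas '[[[0,0,0,0,0,0,45],[0,0,0,0,0,0,50],[0,0,0,0,0,0,56],[0,0,0,0,0,0,58],[0,0,-10,0,0,0,58],[0,0,-40,0,0,0,58],[0,0,-40,0,0,0,58],[-28,0,0,0,0,0,58],[-28,0,0,0,0,0,58],[0,0,0,0,0,0,58],[0,0,0,0,0,0,58],[0,0,0,0,0,0,58]]]'

```text
time_s: 22.2
eef_pos: [0.4524, 0.1972, 0.094]
tcp_rot: [-0.0, 0.985, -0.172, 0.001]
wrist_force: [0.4, -0.0, -0.2]
gripper_width: 0.0582
```

```bash
cat > chk.py <<'E'
from look import *
def chk(tag,kind):
    s,d=snap(tag)
    T=toolT(s)@np.array(d['mount']);W=cloud(d,T)
    m=(W[...,2]>.006)&(W[...,2]<.014); m[260:]=0
    n,l,st,c=cv2.connectedComponentsWithStats(m.astype(np.uint8)); k=1+st[1:,4].argmax(); p=W[l==k]
    r=cv2.minAreaRect((p[:,:2]*1000).astype(np.float32)); print("plate",r)
    x,y=r[0][0]/1000,r[0][1]/1000
    hs=cv2.cvtColor(d['img'],cv2.COLOR_RGB2HSV).astype(int);H,S,V=hs[...,0],hs[...,1],hs[...,2]
    mm={'lens':(abs(H-65)<25)&(S>80),'ring':(abs(H-20)<10)&(S>70)}[kind]&(np.hypot(W[...,0]-x,W[...,1]-y)<.028)&(W[...,2]>.015)&(W[...,2]<.06)
    p=W[mm]; print(len(p),"z pct",np.percentile(p[:,2],[2,10,50,90,98]).round(4))
    hu=cv2.convexHull(p[:,:2].astype(np.float32))[:,0]; print("ctr",circ(hu),circ(hu,.022)-[x,y])
    t=p if kind=='ring' else p[p[:,2]<np.percentile(p[:,2],45)]
    if kind=='ring': t=p[p[:,2]>np.median(p[:,2])-.0015]
    print("plane",np.linalg.lstsq(np.c_[t[:,:2]-[x,y],np.ones(len(t))],t[:,2],rcond=None)[0])
    cv2.imwrite(f"pics/{tag}c.png",cv2.resize(d['img'][60:260,220:420],None,fx=3,fy=3)[:,:,::-1])
E
python3 -c "
from chk import *
chk('20','lens')"
```

```text
22.2 [0.4524 0.1972 0.094 ] 0.0582373100608866 [ 0.4 -0.  -0.2]
plate ((505.3071594238281, 178.17910766601562), (90.14692687988281, 104.05298614501953), 69.91828155517578)
2710 z pct [0.0314 0.032  0.0334 0.0359 0.0369]
ctr [0.50479801 0.17838437 0.02155024] [-0.00089626  0.0003401 ]
plane [4.36942480e-03 9.61728936e-05 3.23971247e-02]
```

View pics/20c.png

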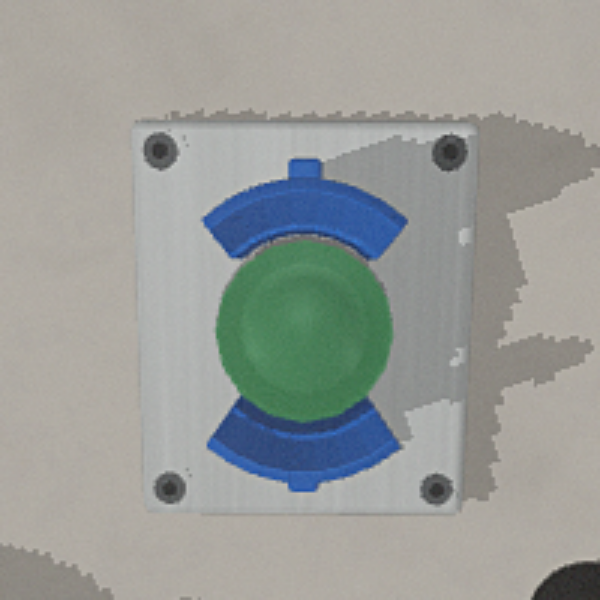

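The lens is flat: rim top at 32 mm, dome at 36.9 mm, offset under 1 mm. Next is the brass ring.

Emit:
arm_command --deltas '[[[12,43.5,-5,0,0,0,60],[12,43.5,0,0,0,0,60],[12,43.5,0,0,0,0,60],[12,43.5,0,0,0,0,60],[12,43.5,0,0,0,0,60],[12,43.5,0,0,0,0,60],[12,43.5,0,0,0,0,60],[12,43.5,0,0,0,0,60],[12,43.5,5,0,0,0,60],[0,0,0,0,0,0,60],[0,0,0,0,0,0,60],[0,0,0,0,0,0,60]]]'

```text
time_s: 23.45
eef_pos: [0.4204, -0.2073, 0.0934]
tcp_rot: [-0.0, 0.985, -0.172, -0.0]
wrist_force: [-0.5, -0.0, -0.2]
gripper_width: 0.06
```

```bash
cat > rg.py <<'E'
from look import *
def rg(tag):
    s,d=snap(tag)
    M=toolT(s)[:3,:3]; T=toolT(s)@np.array(d['mount']);W=cloud(d,T)
    hs=cv2.cvtColor(d['img'],cv2.COLOR_RGB2HSV).astype(int)
    m=(abs(hs[...,0]-20)<10)&(hs[...,1]>90)&(np.hypot(W[...,0]-.4788,W[...,1]+.2283)<.035)&(W[...,2]<.02)
    p=W[m]; print(len(p),p.min(0),p.max(0),((p.min(0)+p.max(0))/2))
    hu=cv2.convexHull(p[:,:2].astype(np.float32))[:,0]; a=circ(hu,.022); print(a,circ(hu))
    print("move",M.T@(np.array([*a,-.0195])-s['eef_pos'])*1000)
E
python3 -c "
from rg import *
rg('21')"
```

```text
23.45 [ 0.4204 -0.2073  0.0934] 0.06004304716432421 [-0.5 -0.  -0.2]
903 [ 0.45574164 -0.25048778 -0.00125953] [ 0.50044499 -0.20549426  0.01059536] [ 0.47809331 -0.22799102  0.00466791]
[ 0.4783082 -0.2284599] [ 0.47827385 -0.22844788  0.02226322]
move [ 61.7075519    0.38865831 112.87458249]
```

View pics/wrist_21.png

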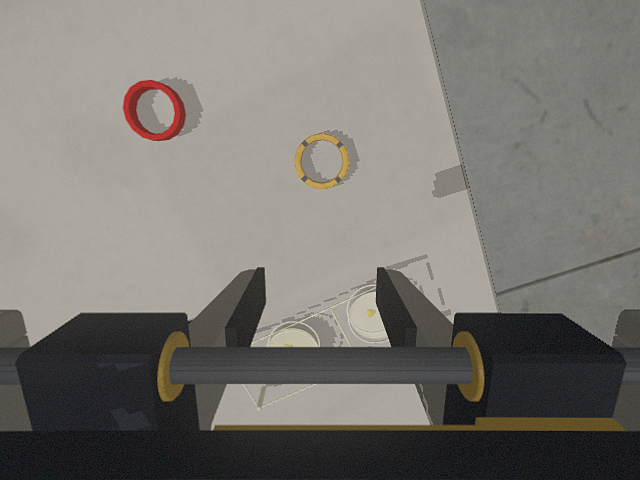

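The brass ring is at (322,161), with nothing near it. I move over it, descend and re-measure.

Emit:
arm_command --deltas '[[[31,0.2,0,0,0,0,60],[30.5,0.2,0,0,0,0,60],[0,0,30,0,0,0,60],[0,0,30,0,0,0,60],[0,0,12,0,0,0,60],[0,0,0,0,0,0,60],[0,0,0,0,0,0,60],[0,0,0,0,0,0,60],[0,0,0,0,0,0,60]]]'

```text
time_s: 24.4
eef_pos: [0.4791, -0.2293, 0.0228]
tcp_rot: [0.0, 0.985, -0.172, 0.001]
wrist_force: [0.5, 0.5, 0.1]
gripper_width: 0.0602
```

```bash
python3 -c "
from rg import *
rg('22')"
```

```text
24.4 [ 0.4791 -0.2293  0.0228] 0.06023275733947548 [0.5 0.5 0.1]
1513 [ 0.45255151 -0.25074836 -0.00103082] [ 0.50079163 -0.20570245  0.01026093] [ 0.47667157 -0.22822541  0.00461505]
[ 0.47848837 -0.22850181] [ 0.47811482 -0.22828432  0.02250776]
move [-0.90706087 -0.56803243 42.30408409]
```

Emit:
arm_command --deltas '[[[-0.9,-0.5,15,0,0,0,60],[0,0,15,0,0,0,60],[0,0,9,0,0,0,60],[0,0,3,0,0,0,60],[0,0,0,0,0,0,60],[0,0,0,0,0,0,50],[0,0,0,0,0,0,42],[0,0,0,0,0,0,36],[0,0,0,0,0,0,36],[0,0,0,0,0,0,36],[0,0,0,0,0,0,36]]]' --squeeze 15

```text
time_s: 25.55
eef_pos: [0.4779, -0.2284, -0.0201]
tcp_rot: [0.0, 0.985, -0.172, 0.0]
wrist_force: [-1.0, 0.8, 5.6]
gripper_width: 0.0427
```

Emit:
arm_command --deltas '[[[0,0,-10,0,0,0,36],[0,0,-35,0,0,0,36],[0,0,-35,0,0,0,36],[0,0,-36,0,0,0,36],[0,0,0,0,0,0,36],[0,0,0,0,0,0,36]]]'

```text
time_s: 26.15
eef_pos: [0.4778, -0.2283, 0.0964]
tcp_rot: [0.0, 0.985, -0.172, 0.001]
wrist_force: [-0.9, 0.0, -1.3]
gripper_width: 0.043
```

```bash
python3 -c "
from look import *
s,d=snap('23');M=toolT(s)[:3,:3]
print(M.T@(np.array([.4496,.1982,.096])-s['eef_pos'])*1000)"
```

```text
26.15 [ 0.4778 -0.2283  0.0964] 0.04298877623919525 [-0.9  0.  -1.3]
[-1.70906954e+02 -3.91788148e+02  1.00576959e-01]
```

View pics/wrist_23.png

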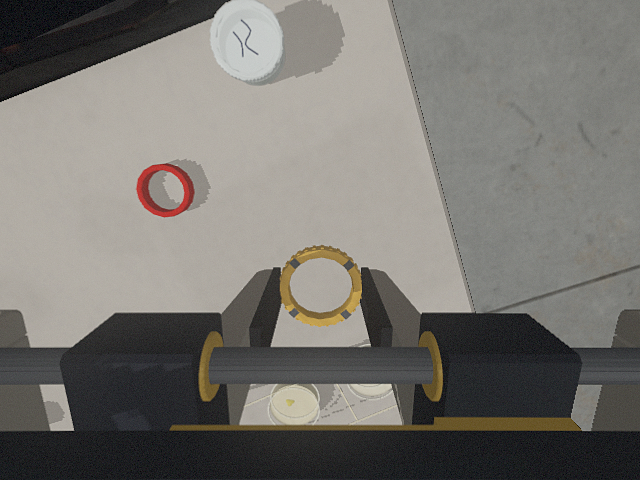

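The brass ring is held level at (321,286). I carry it to the cradle look position.

Emit:
arm_command --deltas '[[[-17,-39,0,0,0,0,36],[-17,-39,0,0,0,0,36],[-17,-39,0,0,0,0,36],[-17,-39,0,0,0,0,36],[-17,-39,0,0,0,0,36],[-17,-39,0,0,0,0,36],[-17,-39,0,0,0,0,36],[-17,-39,0,0,0,0,36],[-17,-39,0,0,0,0,36],[-17,-39,0,0,0,0,36]]]'

```text
time_s: 27.2
eef_pos: [0.4479, 0.1975, 0.094]
tcp_rot: [0.001, 0.985, -0.172, -0.001]
wrist_force: [0.8, -0.2, -1.5]
gripper_width: 0.0426
```

Emit:
arm_command --deltas '[[[0,0,0,0,0,0,36],[0,0,0,0,0,0,36],[0,0,0,0,0,0,36],[0,0,0,0,0,0,36]]]'

```text
time_s: 27.6
eef_pos: [0.4492, 0.195, 0.095]
tcp_rot: [0.0, 0.985, -0.172, -0.001]
wrist_force: [0.6, -0.6, -0.9]
gripper_width: 0.0428
```

```bash
python3 -c "
from meas import *
cradle_in_tool('24','ring')"
```

```text
27.6 [0.4492 0.195  0.095 ] 0.042848318568923516 [ 0.6 -0.6 -0.9]
plate in tool mm ((58.363059997558594, -3.4663238525390625), (104.0251235961914, 90.21607208251953), 0.26776188611984253)
2408 held min/max [-21.84268812 -21.77493231 -41.60436491] [ 23.13889115  21.29300412 -20.4894943 ]
{-30: 267, -29: 958, -28: 575, -27: 189, -26: 101, -25: 110, -24: 102, -23: 65, -22: 27}
plane [-3.91899195e-05  4.75450555e-04 -2.82243242e+01]
-0.029 [ 2.09111259 -0.31682232 21.70396666] [ 2.04663728 -0.30600657] [-20.62142737 -21.87251481 -29.        ] [ 24.49176663  20.95319302 -29.        ]
-0.033 [ 3.78030734 -0.31344759 21.16982213] [ 3.73816051 -0.28914148] [-18.37606833 -21.33958613 -33.        ] [ 25.62910516  20.43428391 -33.        ]
seat in tool (nominal) [58.42671484 -3.34364868 82.98673606]
```

View pics/wrist_24.png

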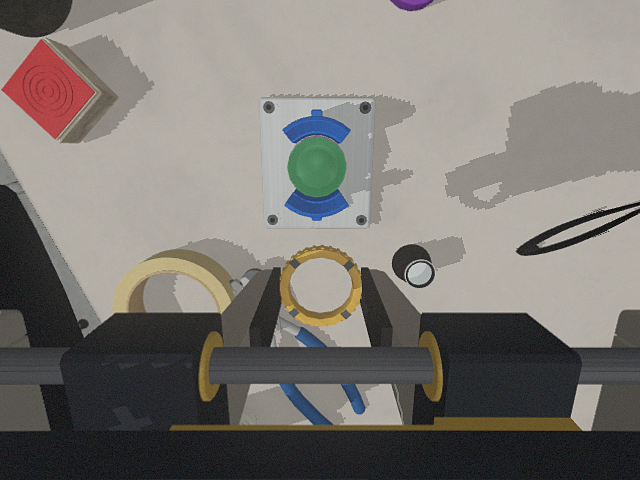

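The held ring shows the same rim contour in the tool as the lens did. I therefore aim for the lens release TCP, (0.5042, 0.1783).

Emit:
arm_command --deltas '[[[29,-1.6,0,0,0,0,36],[28.4,-1.5,0,0,0,0,36],[0,0,10,0,0,0,36],[0,0,20,0,0,0,36],[0,0,18,0,0,0,36],[0,0,5,0,0,0,36],[0,0,0,0,0,0,36],[0,0,0,0,0,0,36],[0,0,0,0,0,0,36],[0,0,0,0,0,0,36],[0,0,0,0,0,0,36]]]'

```text
time_s: 28.75
eef_pos: [0.505, 0.18, 0.0431]
tcp_rot: [-0.0, 0.985, -0.172, 0.0]
wrist_force: [-0.4, -0.2, 0.6]
gripper_width: 0.0429
```

```bash
python3 -c "
from meas import *
near('25')"
```

```text
28.75 [0.505  0.18   0.0431] 0.04285733403013015 [-0.4 -0.2  0.6]
seat in tool nominal [ 0.8   1.61 31.12]
plate far x -52: 0.6509306778159143
plate y centre 1.7721019514849707
```

View pics/wrist_25.png

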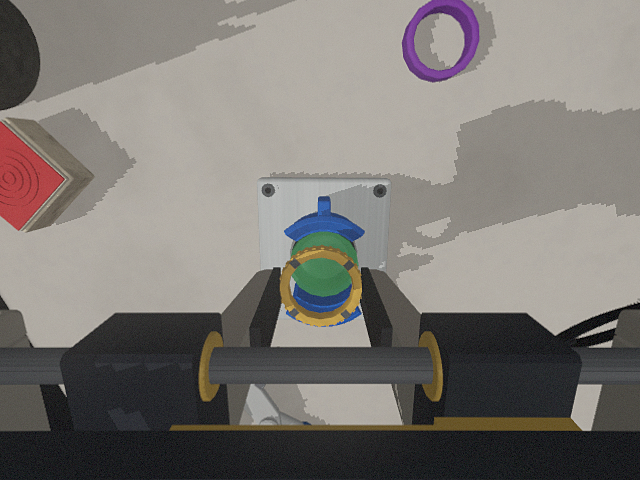

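Emit:
arm_command --deltas '[[[-0.1,1.7,0,0,0,0,36],[0,0,5,0,0,0,36],[0,0,6,0,0,0,36],[0,0,4,0,0,0,36],[0,0,0,0,0,0,36],[0,0,0,0,0,0,36],[0,0,0,0,0,0,36]]]'

```text
time_s: 29.5
eef_pos: [0.5041, 0.1783, 0.0276]
tcp_rot: [-0.0, 0.985, -0.172, 0.0]
wrist_force: [0.3, -0.4, -0.5]
gripper_width: 0.043
```

```bash
python3 -c "
from meas import *
near('26')
s=robot.observe();M=toolT(s)[:3,:3];print(M.T@(np.array([.5042,.1783,.0119])-s['eef_pos'])*1000)"
```

```text
29.5 [0.5041 0.1783 0.0276] 0.042976437125179096 [ 0.3 -0.4 -0.5]
seat in tool nominal [ 1.1  -0.31 15.61]
plate far x -52: 1.1922097610285078
plate y centre -0.18233217840636015
[ 9.89483737e-02 -2.56815012e-03  1.58247198e+01]
```

On target. 15.8 mm to go; I descend to about 2 mm above, then creep.

Emit:
arm_command --deltas '[[[0,0,5,0,0,0,36],[0,0,5,0,0,0,36],[0,0,3,0,0,0,36],[0,0,0,0,0,0,36],[0,0,0,0,0,0,36]]]'

```text
time_s: 30.05
eef_pos: [0.5039, 0.1782, 0.0144]
tcp_rot: [0.0, 0.985, -0.172, -0.0]
wrist_force: [-0.3, 0.3, -1.5]
gripper_width: 0.0427
```

Emit:
arm_command --deltas '[[[0,0,1,0,0,0,36],[0,0,1,0,0,0,36],[0,0,0,0,0,0,36],[0,0,0,0,0,0,36]]]'

```text
time_s: 30.45
eef_pos: [0.504, 0.1783, 0.0126]
tcp_rot: [-0.0, 0.985, -0.172, 0.0]
wrist_force: [0.3, 0.4, -0.2]
gripper_width: 0.0426
```

Emit:
arm_command --deltas '[[[0,0,0.7,0,0,0,36],[0,0,0,0,0,0,36],[0,0,0,0,0,0,36]]]'

```text
time_s: 30.75
eef_pos: [0.5041, 0.1783, 0.012]
tcp_rot: [-0.0, 0.985, -0.172, 0.0]
wrist_force: [0.6, 0.5, 0.4]
gripper_width: 0.0429
```

Emit:
arm_command --deltas '[[[0,0,0.4,0,0,0,36],[0,0,0,0,0,0,36],[0,0,0,0,0,0,36]]]'

```text
time_s: 31.05
eef_pos: [0.5041, 0.1783, 0.0119]
tcp_rot: [-0.0, 0.985, -0.172, 0.0]
wrist_force: [-1.8, -0.7, 5.5]
gripper_width: 0.0428
```

Contact at exactly the expected height (0.0119), so the ring is home. I release, retract and check.

Emit:
arm_command --deltas '[[[0,0,0,0,0,0,45],[0,0,0,0,0,0,50],[0,0,0,0,0,0,56],[0,0,0,0,0,0,58],[0,0,-10,0,0,0,58],[0,0,-40,0,0,0,58],[0,0,-32,0,0,0,58],[-28,0,0,0,0,0,58],[-28,0,0,0,0,0,58],[0,0,0,0,0,0,58],[0,0,0,0,0,0,58],[0,0,0,0,0,0,58]]]'

```text
time_s: 32.25
eef_pos: [0.4523, 0.1973, 0.0939]
tcp_rot: [-0.0, 0.985, -0.172, 0.001]
wrist_force: [0.5, -0.4, -0.2]
gripper_width: 0.058
```

```bash
python3 -c "
from chk import *
chk('27','ring')
d=vision.read_camera('scene');cv2.imwrite('pics/sc27.png',d['img'][:,:,::-1])"
```

```text
32.25 [0.4523 0.1973 0.0939] 0.058036216409625294 [ 0.5 -0.4 -0.2]
plate ((505.1322326660156, 178.28152465820312), (90.24225616455078, 104.16033935546875), 69.95478820800781)
1155 z pct [0.0357 0.0388 0.0402 0.0412 0.0418]
ctr [0.5045345  0.17838269 0.02214284] [-5.48203261e-04  8.53038211e-05]
plane [0.0013551  0.00010749 0.04028329]
```

View pics/27c.png

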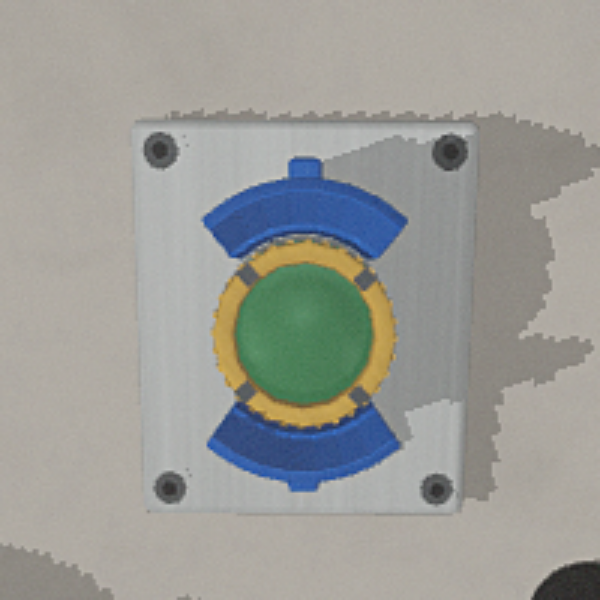

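View pics/sc27.png

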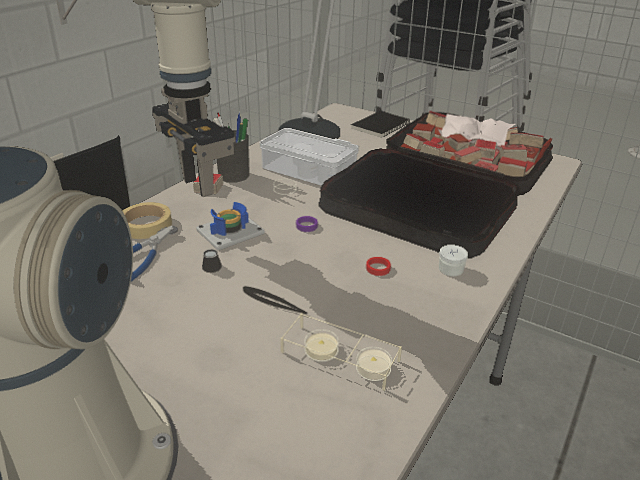

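The stack is complete. The brass ring's top is flat at 40.2 mm (40 expected), within 0.6 mm of the plate centre, with the dome in its bore. Loupe (211,261), tweezers (275,299), pot (452,260) and dish (288,187) appear where they started. I hand the job in.

```bash
python3 -c "
from plant import robot
print(robot.close_job())"
```

```text
the job is handed in; nothing more can be done
None
```

I stacked the black spacer, the green lens (dome up) and the brass ring in the cradle in that order. Each was lowered until it touched at about 5–6 N, then released. The job was handed in at about 32 s of the 72 s allowed; no verdict is reported.

| Part | Height measured after release | Expected | Offset from cradle centre |
|---|---|---|---|
| Spacer | top 24.2 mm | 24 mm | about 0.2 mm |
| Lens | rim 32 mm, dome 36.9 mm | 32 mm, 36 mm | about 1 mm |
| Brass ring | top 40.2 mm | 40 mm | about 0.6 mm |

All three lay flat with the gripper clear. In the last scene picture the other things appear where they started, though I checked that by eye only.

- **Fingertip position:** The real fingertips sit about 21–24 mm behind the reported TCP, not 11 mm ahead as stated. My first grasp closed above the spacer without moving it. I measured the offset with the cameras and corrected for it.
- **Gripper width:** It read 42.5–43.3 mm on the 44 mm parts, and I left that unexplained.

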